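# Square up the bedside organiser's tile and set the bedside things on it

## Robot

A 7-joint arm with a two-finger parallel gripper is mounted at the origin on the work surface. World frame = base frame: x ahead of the robot, y to its left, z up, the work surface at z = 0. Lengths are in m, angles in rad, forces in N, time in s.
With the tool pointing down it reaches from about 0.425 to 0.875 m from the base axis. Payload 4.7 kg.
Tool frame: the origin (TCP) lies midway between the tips of the shut fingers; the grasp point (between the pads) lies 19 mm behind it; z points along the fingers, x is the direction in which the jaws open and shut, and the axes are right-handed (so a half turn about z gives the same grasp; the last joint's range is limited). The gripper opens to 87 mm and grips with 3 to 60 N. Pads are 19 mm wide; open, the fingers measure 117 mm over their backs; the gripper's body (75 mm by 190 mm) begins 51 mm behind the grasp point.
Start: joints at [-1.314, 0.321, -0.07, 1.45, 0.023, 1.371, -0.057], TCP at [0.156, 0.631, 0.223] pointing down, gripper open.
Joint ranges: [-2.86, 2.86], [-0.3, 2.09], [-1.38, 1.24], [0.06, 2.45], [-1.56, 4.7], [0.09, 2.05], [-2.69, 2.69]. Speed limits (rad/s): [2.57, 2.57, 3.14, 3.14, 3.14, 3.14, 3.14].

## Interface

Orientations are given as a rotation vector (axis times angle).
In Python, from bench import get_state, eyes, ticket gives the robot as it stands.
- The arm moves only by the tool carry_out, never from a script. Its argument "motion" is a list of rows, each a list of 2 entries, a list of its own where there are three numbers: the shift along the world's x, y, z in m, then the turn about the world's z in rad. A call has 1 to 20 rows; each row is the pose to reach, as a shift and turn from the pose commanded when the call began; what a row does not reach only later rows make up. A row lasts 1/10 s, in which the tool goes at most 50 mm and 8.59 degrees, less where a joint would pass 70% of its speed; a pose out of reach is approached as far as the arm can. A call with a gripper value outside its range is refused whole. "grip" is the gripper command: -1 is fully open, 1 is shut, values between are in proportion, set as the call begins (left out, the last holds). The fingers move at their own pace and stop on an object; "squeeze" is the grip in N (left out, the last holds). Time passes only in rows, so rows that repeat a pose let the fingers close. It gives the time, the measured TCP pose, the force and the opening at its end, in the units of the state.
- get_state(): the state, without advancing time (a new reading comes with each control period).
- eyes.get_image(name): name is "side" or "top" or "wrist"; returns a dict with "pixels" (400x640x3 uint8, blue, green, red), "mtx" (3x3 intrinsics, pixels), "extrinsics" (4x4, takes a point from camera to world coordinates). Camera axes: x right, y down, z forward; pixel columns grow to the right and rows downward; lengths in m; the calibration is good to about 2 mm. A picture is of the moment at which its call begins. There is no depth.
- ticket.close_job(): hands the job in, once; it reports no verdict.
The state is a dict: "time": time; "joint_positions": joint angles; "qd": joint speeds; "joint_torque": joint torques, N m; "position": TCP position; "tool_rot": TCP orientation; "ft_force": force on the tool from outside, world axes, zero at the start; "torque": the same for the moment, N m; "grip_width": opening from 0.0 (shut) to 1.0 (fully open).
Only numpy, scipy, OpenCV 4.12 (cv2) and the standard library are available. Lean on these libraries where they do the work, as an engineer would, in place of code of your own. Each camera call takes 0.05 s, during which the arm holds its last target. There are 200 camera calls.

## Task

The ceramic tile of the bedside organiser has been knocked askew: without picking it up, push its free near right corner so that it turns in place while the opposite, far left corner bears on the ring post, until it is square; then slide it fully home, flush against both rails. Then set whichever of the thermometer case, comb, ring dish and ring box are there on the tile, each lying flat or standing upright directly on it and none hanging over its edge, leaving the tile home. Leave the jar, tumbler, cream tin and phone where they are.

Things in the scene. Friction and masses are not known exactly. Their poses are not given: they have to be found in the camera images.
- organiser: wooden bedside organiser, fixed: flat board 300 (x) x 270 (y) x 8 mm with two rails. Origin: centre of its underside, on the table; x runs along its length, roughly away from the robot, y to the left. The rails are 12 mm thick, tops 24 mm above the table; the tile's home is the corner they make
- long_rail (a point): middle of the long rail's inner face, at its top (organiser frame: 3.5, -105, 24 mm). The rail runs along the organiser's right side from x = -130 to 137 mm, its inner face looks to +y
- short_rail (a point): middle of the short rail's inner face, at its top (organiser frame: 125, -61, 24 mm). The rail runs across the organiser's far end from y = -117 to -5 mm, its inner face looks to -x, the robot
- home (a point): where the centre of the tile's upper surface (point tile_mid) is when the tile is home (organiser frame: 25, -35, 18 mm)
- ring_post: fixed upright wooden dowel, 14 mm diameter with a 17 mm ball on top, rising 50 mm above the board, at x = 132, y = 22 mm of the organiser's frame: its near side is in line with the short rail's inner face. Origin: on its axis, at the top of the board (8 mm above the table)
- tile: white ceramic tile, loose, 200 (its x) x 140 (its y) x 10 mm, 0.65 kg, flat on the board (underside 8 mm above the table). It starts turned clockwise 28 to 49 degrees, near end swung left; square, its axes are the organiser's. Origin NOT at its centre: in its own frame it spans x -209..-9, y -120..20, z 0..10 mm (origin by the ring post at the start)
- tile_mid (a point): centre of the tile's upper surface (-109, -50, 10 mm in the tile's frame; axes as the tile)
- tile_free_corner (a point): the tile's near right corner, upper surface (-209, -120, 10 mm in its frame): the free corner, to be pushed
- tile_post_corner (a point): the tile's far left corner, upper surface (-9, 20, 10 mm in its frame): its far edge, 20 to 26 mm from here, starts up to 7 mm short of the ring post, and slides along the post as the tile turns
- case: silver aluminium thermometer case, loose closed bar 120 (x) x 26 (y) x 20 mm (z), about 60 g. Origin: centre of its underside, z up. It may be absent
- case_end1 (a point): centre of the end face of the case at its +x end (10 mm above its underside)
- case_end2 (a point): centre of the end face of the case at its -x end (10 mm above its underside)
- comb: purple plastic comb lying flat, loose, 125 (x) x 30 (y) x 10 mm (z), about 30 g; spine along its +y side, teeth to -y. Origin: centre of its underside. It may be absent
- comb_end1 (a point): end of the comb at +x, on its centre line, 5 mm above its underside
- comb_end2 (a point): end of the comb at -x, on its centre line, 5 mm above its underside
- dish: white ceramic ring dish, loose, round, straight-sided, 62 mm outside diameter, 24 mm high, open on top with a small cone (27 mm high) in the middle, about 100 g. Origin: centre of its underside, z up. It may be absent
- ring_box: closed grey ring box, loose, 56 (x) x 56 (y) x 40 mm (z) with a thin brass line round it, about 80 g. Origin: centre of its underside, z up. It may be absent
- vitamin_jar: bystander: closed blue vitamin jar, 60 mm diameter, 95 mm high. Origin: centre of its underside
- tumbler: bystander: empty glass tumbler, 68 mm diameter, 100 mm high. Origin: centre of its underside
- cream_tin: bystander: flat round closed tin right of the organiser, 44 mm diameter, 18 mm high. Origin: centre of its underside
- phone: bystander: phone lying flat, 75 x 150 x 9 mm. Origin: centre of its underside

How it is judged:
By the outcome, as a careful person would: the job done as asked, in the order asked, and still so for the second after the job is handed in, with the robot touching nothing.
Of case, comb, dish, ring_box only 3 to 4 are there at a start; the rules pass over those that are not, and their reading is None.
At some moment in a run one of case, comb may be knocked a few centimetres aside while the robot is not near it.
Once in a run the grip may slacken for a moment while it holds something.
It also fails if it takes over 210 s, if anything falls off the work surface, if the arm or the gripper's body presses on something with over 40 N, if the wrist force passes 120 N, or if a joint passes its speed limit or range.

## Working session

There is one attempt and no reset: what is moved stays moved. The work goes in short steps, Python scripts to look and compute and a tool call to move; the robot and the scene stay as the last step left them, time stands still between calls to the robot, and variables do not carry over. Pictures are saved under pics/ and viewed, about 12 in all and at most 16, crops included, and the job is handed in when it is done.

Besides the shell and the picture viewer there is one more tool, called by a JSON object that holds its "fn" and its "kwargs". carry_out: Moves the arm, as the interface text tells. Its arguments: {"type":"object","properties":{"motion":{"type":"array","items":{"type":"array"}},"grip":{"type":"number"},"squeeze":{"type":"number"}},"required":["motion"]}

```bash
mkdir -p pics; ls
python3 - <<'E'
from bench import get_state, eyes
import cv2,numpy as np
print(get_state())
for n in ("top","side"):
    d=eyes.get_image(n); cv2.imwrite(f"pics/{n}0.png",d["pixels"]); print(n,d["mtx"].tolist(),np.round(d["extrinsics"],4).tolist())
E
```

```text
pics
{'time': 0.0, 'joint_positions': array([-1.31389033,  0.32179429, -0.07004825,  1.45168232,  0.02263108,
        1.37081168, -0.05689884]), 'qd': array([-0.00168924,  0.0007814 , -0.00058186,  0.00058656, -0.0001486 ,
       -0.00179485,  0.00040267]), 'joint_torque': array([-1.00801510e-03, -4.91284096e+01, -4.04420765e-01, -3.12529814e+01,
       -6.38362113e-02,  4.38884867e-02,  1.79892204e-04]), 'position': array([0.15622477, 0.63036806, 0.22147622]), 'tool_rot': array([ 2.47310225e+00,  1.93527490e+00, -2.21754315e-03]), 'ft_force': array([-0.61842212, -0.09010528, -0.33386121]), 'torque': array([ 0.00319995, -0.03154041, -0.00711397]), 'grip_width': 1.0016729812512313}
top [[412.0204303412106, 0.0, 319.9145049725431], [0.0, 412.0204303412106, 194.12145341191714], [0.0, 0.0, 1.0]] [[0.0103, -0.9812, 0.1929, 0.2869], [-0.9999, -0.0083, 0.011, 0.0479], [-0.0092, -0.193, -0.9811, 1.4814], [0.0, 0.0, 0.0, 1.0]]
side [[496.4452153168751, 0.0, 319.7751433059313], [0.0, 496.4452153168751, 201.57273135505008], [0.0, 0.0, 1.0]] [[0.6918, -0.4627, 0.5544, -0.1668], [-0.7221, -0.4493, 0.5261, -0.6472], [0.0056, -0.7642, -0.6449, 0.9088], [0.0, 0.0, 0.0, 1.0]]
```

View pics/top0.png

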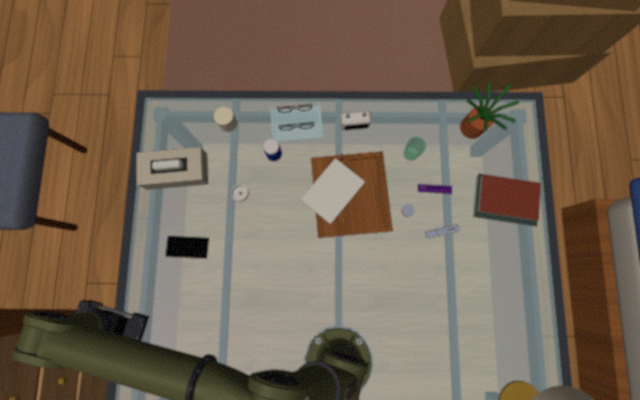

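View pics/side0.png

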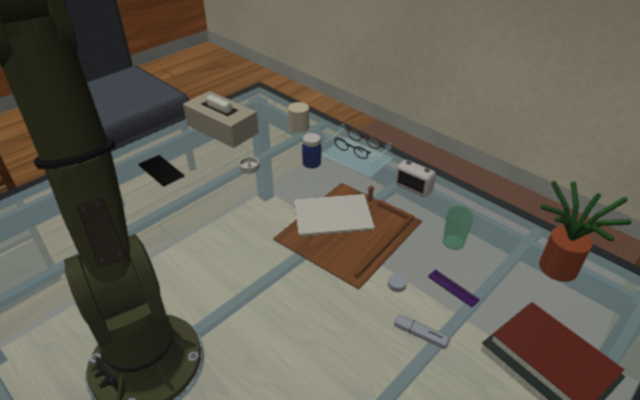

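The top view shows the organiser (312–392, 152–237), the skewed tile around (333,190), comb (435,188), case (442,231) and dish (241,193). The box at (355,120) looks like a clock. I'll zoom in to measure.

```bash
cat > h.py <<'E'
from bench import get_state, eyes
import cv2,numpy as np
def ray(d,u,v,z):
    K=np.array(d["mtx"]);T=np.array(d["extrinsics"])
    r=T[:3,:3]@np.linalg.inv(K)@[u,v,1]; o=T[:3,3]
    return o+r*(z-o[2])/r[2]
def proj(d,P):
    K=np.array(d["mtx"]);T=np.array(d["extrinsics"])
    p=np.linalg.inv(T)@np.append(P,1); q=K@p[:3]; return q[:2]/q[2]
def crop(d,u0,v0,u1,v1,s,name):
    cv2.imwrite(f"pics/{name}.png",cv2.resize(d["pixels"][v0:v1,u0:u1],None,fx=s,fy=s,interpolation=cv2.INTER_CUBIC))
def blob(d,lo,hi,roi,z):
    u0,v0,u1,v1=roi; m=cv2.inRange(cv2.cvtColor(d["pixels"],cv2.COLOR_BGR2HSV)[v0:v1,u0:u1],lo,hi)
    n,l,st,c=cv2.connectedComponentsWithStats(m); i=1+np.argmax(st[1:,4])
    pts=np.argwhere(l==i)[:,::-1]+[u0,v0]
    W=np.array([ray(d,u,v,z)[:2] for u,v in pts],np.float32)
    return pts,W,cv2.minAreaRect(W)
E
python3 - <<'E'
from h import *
d=eyes.get_image("top")
crop(d,290,140,470,250,4.4,"c1")
hsv=cv2.cvtColor(d["pixels"],cv2.COLOR_BGR2HSV)
for u,v in((333,190),(435,188),(430,233),(241,193),(237,191),(325,220),(408,211),(355,120),(348,200)):print(u,v,hsv[v,u],ray(d,u,v,.01).round(3))
E
```

```text
333 190 [ 19  23 174] [0.592 0.017 0.01 ]
435 188 [139 180  78] [ 0.603 -0.354  0.01 ]
430 233 [111  29 148] [ 0.438 -0.329  0.01 ]
241 193 [ 22  29 131] [0.578 0.352 0.01 ]
237 191 [ 19  23 177] [0.585 0.367 0.01 ]
325 220 [ 12  66 136] [0.482 0.045 0.01 ]
408 211 [115  29 148] [ 0.517 -0.254  0.01 ]
355 120 [ 13  27 180] [ 0.862 -0.065  0.01 ]
348 200 [ 21  24 167] [ 0.555 -0.038  0.01 ]
```

View pics/c1.png

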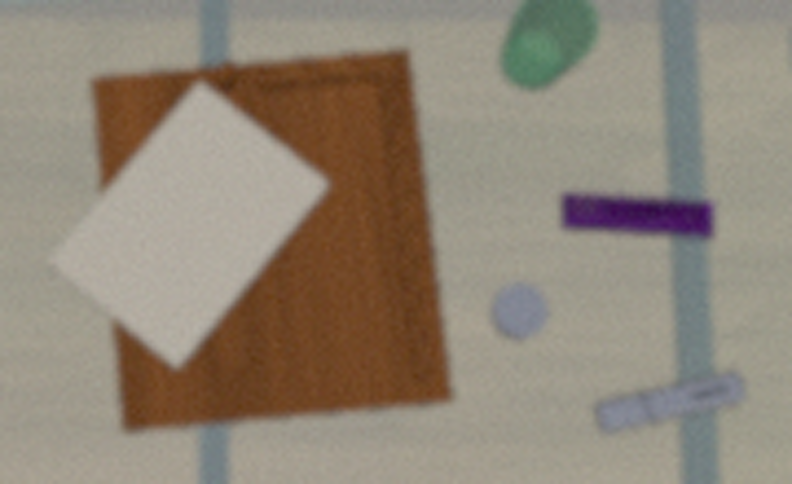

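```bash
cat >> h.py <<'E'
def tile(d):
    pts,W,r=blob(d,(0,0,135),(60,45,255),(295,150,400,240),.018)
    return r,cv2.boxPoints(r)
E
python3 - <<'E'
from h import *
d=eyes.get_image("top")
g=lambda x,y:(290+(x+.5)/4.4-.5,140+(y+.5)/4.4-.5)
fl=ray(d,*g(94,81),.008);nl=ray(d,*g(125,430),.008);nr=ray(d,*g(452,400),.008);fr=ray(d,*g(408,51),.024)
print(fl,nl,nr,fr,np.linalg.norm(fl-nl),np.linalg.norm(nl-nr))
c=(fl+nr)[:2]/2; ax=(fl-nl)[:2];ay=(nl-nr)[:2]
a1=np.arctan2(ax[1],ax[0]);a2=np.arctan2(-ay[0],ay[1]);print("org",c,a1,a2)
r,b=tile(d);print("tile",r,b)
print("tilehand",[ray(d,*g(*p),.018)[:2].round(4) for p in((203,82),(330,183),(178,370),(48,258))])
pts,W,r=blob(d,(125,80,30),(160,255,255),(410,170,470,205),.01);print("comb",r)
print("case",[ray(d,*g(*p),.02)[:2].round(4) for p in((596,404),(606,432),(743,399),(735,372))])
print("tin",ray(d,*g(520,310),.018))
pts,W,r=blob(d,(0,0,150),(60,45,255),(225,180,256,208),.024);print("dish",r,W.min(0),W.max(0),len(W))
crop(d,210,100,390,220,4.4,"c2")
E
```

```text
[0.71287627 0.09897173 0.008     ] [0.41934066 0.06955102 0.008     ] [ 0.44620713 -0.1959973   0.008     ] [ 0.73623826 -0.1635436   0.024     ] 0.29500632754798245 0.2669039446995777
org [ 0.5795417  -0.04851278] 0.09989516598059207 0.10083046883802506
tile ((0.5779135227203369, 0.030803561210632324), (0.3303242027759552, 0.2475951611995697), 1.2590998411178589) [[ 0.41007102  0.15094203]
 [ 0.4155116  -0.09659334]
 [ 0.74575603 -0.08933491]
 [ 0.74031544  0.15820047]]
tilehand [array([0.7098, 0.0074]), array([ 0.624 , -0.0979]), array([0.4674, 0.027 ]), array([0.5589, 0.1342])]
comb ((0.5998420119285583, -0.3524555265903473), (0.11964695900678635, 0.026442404836416245), 87.37419128417969)
case [array([ 0.4428, -0.3097]), array([ 0.4203, -0.3168]), array([ 0.4479, -0.4279]), array([ 0.4697, -0.4227])]
tin [ 0.51912968 -0.25139758  0.018     ]
dish ((0.5738429427146912, 0.3376821279525757), (0.09945666790008545, 0.08111602067947388), 0.5032074451446533) [0.52387285 0.29668897] [0.62385666 0.37821966] 497
```

View pics/c2.png

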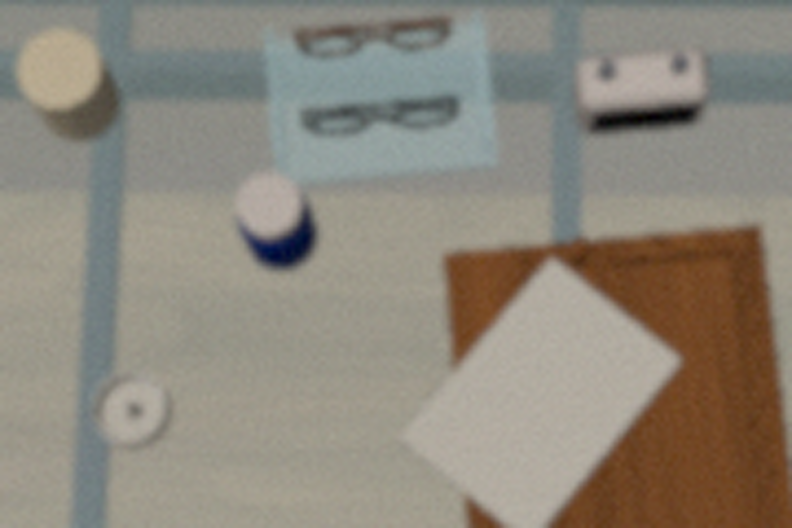

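Only case, comb and dish are present; there is no ring box. The tile is about 46° clockwise and the organiser's yaw is about 0.10 rad. Next I'll work out the finger path for the push and move the arm over.

```bash
cat >> h.py <<'E'
from scipy.spatial.transform import Rotation as Ro
C=np.array([.5795,-.0485]); A=.100
def o2w(p,c=C,a=A): return c+np.array([[np.cos(a),-np.sin(a)],[np.sin(a),np.cos(a)]])@p
def w2o(p,c=C,a=A): return np.array([[np.cos(a),np.sin(a)],[-np.sin(a),np.cos(a)]])@(np.asarray(p)[:2]-c)
def yaw(s): return np.arctan2(*Ro.from_rotvec(s["tool_rot"]).as_matrix()[[1,0],0])
E
python3 - <<'E'
from h import *
print("yaw",yaw(get_state()))
e,s=.022,.017
for ph in np.append(-.80,np.linspace(-.8,0,17)):
    x=np.array([np.cos(ph),np.sin(ph)]);y=np.array([-x[1],x[0]])
    f=np.array([.132,.022])-.007*x+e*y-.2095*x-(.14-s)*y
    print(round(ph,3),o2w(f).round(4))
d=eyes.get_image("top")
g=lambda x,y:(210+(x+.5)/4.4-.5,100+(y+.5)/4.4-.5)
print("dish",ray(d,*g(134,411),.024),ray(d,*g(135,410),.027),"jar",ray(d,*g(272,203),.095))
E
```

```text
yaw 1.3280039778094088
-0.8 [0.478  0.0488]
-0.8 [0.478  0.0488]
-0.75 [0.4752 0.0372]
-0.7 [0.4729 0.0255]
-0.65 [0.4713 0.0136]
-0.6 [0.4702 0.0017]
-0.55 [ 0.4698 -0.0102]
-0.5 [ 0.4699 -0.0221]
-0.45 [ 0.4706 -0.0341]
-0.4 [ 0.472  -0.0459]
-0.35 [ 0.4739 -0.0577]
-0.3 [ 0.4764 -0.0694]
-0.25 [ 0.4795 -0.0809]
-0.2 [ 0.4831 -0.0923]
-0.15 [ 0.4874 -0.1035]
-0.1 [ 0.4921 -0.1144]
-0.05 [ 0.4975 -0.1251]
0.0 [ 0.5033 -0.1355]
dish [0.57514373 0.35281123 0.024     ] [0.57539292 0.3514023  0.027     ] jar [0.73139196 0.23561873 0.095     ]
```

{"fn": "carry_out", "kwargs": {"motion": [[[0.3,-0.25,0],-0.2],[[0.3,-0.25,0],-0.2],[[0.3,-0.25,0],-0.2],[[0.3,-0.25,0],-0.2],[[0.3,-0.25,0],-0.2],[[0.3,-0.25,0],-0.2],[[0.3,-0.25,0],-0.2],[[0.3,-0.25,0],-0.2],[[0.297,-0.57,0],-0.46],[[0.297,-0.57,0],-0.46],[[0.297,-0.57,0],-0.46],[[0.297,-0.57,0],-0.46],[[0.297,-0.57,0],-0.46],[[0.297,-0.57,0],-0.46],[[0.297,-0.57,0],-0.46],[[0.297,-0.57,-0.13],-0.46],[[0.297,-0.57,-0.13],-0.46],[[0.297,-0.57,-0.13],-0.46],[[0.297,-0.57,-0.13],-0.46]], "grip": 1}}

```text
time: 2.15
position: [0.4495, 0.0599, 0.0888]
tool_rot: [-2.85, -1.32, 0.013]
ft_force: [-0.0, -0.3, 0.3]
grip_width: 0.003
```

{"fn": "carry_out", "kwargs": {"motion": [[[0,0,-0.04],0],[[0,0,-0.06],0],[[0,0,-0.075],0],[[0,0,-0.075],0],[[0,0,-0.075],0]]}}

```text
time: 2.65
position: [0.4546, 0.0613, 0.0192]
tool_rot: [2.85, 1.321, 0.003]
ft_force: [-0.1, 0.7, 0.9]
grip_width: 0.005
```

Run:
```python
from h import *
s=get_state();print(s["position"],yaw(s),s["ft_force"])
d=eyes.get_image("wrist");cv2.imwrite("pics/w1.png",d["pixels"])
```

```text
[0.45464689 0.06134583 0.01915786] 0.8682458243073055 [-0.1419192   0.70578726  0.89715695]
```

View pics/w1.png

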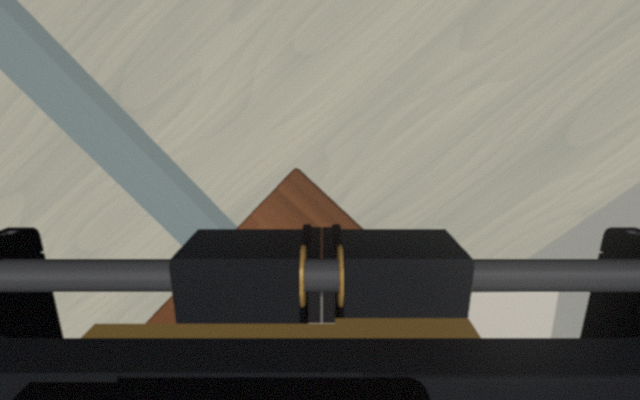

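{"fn": "carry_out", "kwargs": {"motion": [[[0,0,-0.005],0],[[0.006,-0.001,-0.006],0],[[0.013,-0.003,-0.006],0],[[0.019,-0.007,-0.006],0],[[0.025,-0.012,-0.006],0],[[0.024,-0.018,-0.006],0.025],[[0.022,-0.024,-0.006],0.05],[[0.021,-0.03,-0.006],0.075],[[0.02,-0.0355,-0.006],0.1],[[0.018,-0.047,-0.006],0.15],[[0.017,-0.059,-0.006],0.2],[[0.017,-0.071,-0.006],0.25],[[0.017,-0.083,-0.006],0.3],[[0.0175,-0.095,-0.006],0.35],[[0.019,-0.107,-0.006],0.4],[[0.019,-0.107,-0.006],0.4],[[0.019,-0.107,-0.006],0.4]]}}

```text
time: 4.4
position: [0.4726, -0.0463, 0.0116]
tool_rot: [2.533, 1.858, 0.0]
ft_force: [0.3, 0.7, 0.3]
grip_width: 0.008
```

Run:
```python
from h import *
s=get_state();print(s["position"],yaw(s),s["ft_force"])
d=eyes.get_image("top");crop(d,300,140,400,245,5.7,"t1")
```

```text
[ 0.47256602 -0.04628112  0.01161141] 1.2658132486201175 [0.32923657 0.70940941 0.31044742]
```

View pics/t1.png

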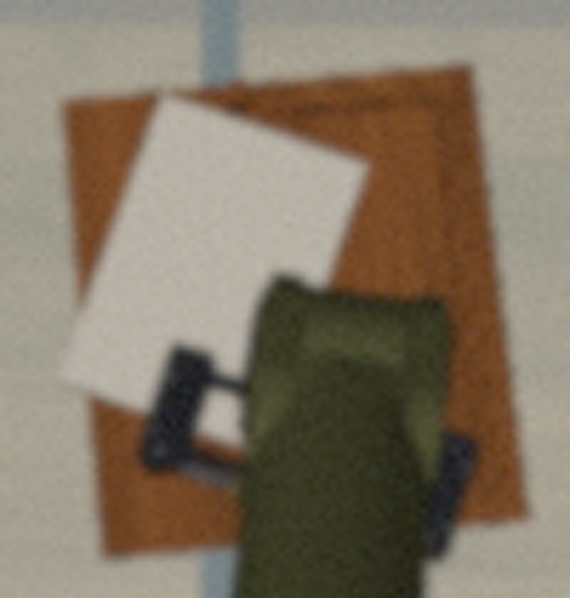

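The tile has turned about 23° with its far edge on the post, and has slid left along the post (T corner at crop (163,95)). The finger is now close to slipping off the corner, so I'll back off, shift it 20 mm left along the near edge and continue.

Run:
```python
from h import *
d=eyes.get_image("top")
q=[ray(d,300+(u+.5)/5.7-.5,140+(v+.5)/5.7-.5,.018)[:2] for u,v in((163,95),(371,159),(63,379))]
T,R,L=q; 
tx=T-L; print("T org",w2o(T),"R",w2o(R),"L",w2o(L),"ang",np.arctan2(tx[1],tx[0])-A, np.arctan2(*(T-R)[[1,0]])-np.pi/2-A)
B=R+L-T;print("B",B,"mid",(R+L)/2)
s=.017;cm=np.array([.472,-.046])
for ph,e in ((-.42,.046),(-.4,.046),(-.35,.049),(-.3,.052),(-.25,.055),(-.2,.058),(-.15,.061),(-.1,.064),(-.05,.067),(0,.070)):
    x=np.array([np.cos(ph),np.sin(ph)]);y=np.array([-x[1],x[0]])
    f=np.array([.132,.022])-.007*x+e*y-.2095*x-(.14-s)*y
    print(round(ph,3),o2w(f).round(4),(o2w(f)-cm).round(4))
```

```text
T org [0.14540508 0.06961652] R [ 0.09057286 -0.05946665] L [-0.03413544  0.14989625] ang -0.4204728942472714 -0.4016860989685894
B [ 0.48889896 -0.03667285] mid [ 0.60306379 -0.00069392]
-0.42 [ 0.4789 -0.0184] [0.0069 0.0276]
-0.4 [ 0.4791 -0.023 ] [0.0071 0.023 ]
-0.35 [ 0.4806 -0.0316] [0.0086 0.0144]
-0.3 [ 0.4824 -0.04  ] [0.0104 0.006 ]
-0.25 [ 0.4844 -0.0483] [ 0.0124 -0.0023]
-0.2 [ 0.4867 -0.0565] [ 0.0147 -0.0105]
-0.15 [ 0.4893 -0.0645] [ 0.0173 -0.0185]
-0.1 [ 0.4921 -0.0724] [ 0.0201 -0.0264]
-0.05 [ 0.4952 -0.0802] [ 0.0232 -0.0342]
0 [ 0.4985 -0.0878] [ 0.0265 -0.0418]
```

{"fn": "carry_out", "kwargs": {"motion": [[[-0.008,0.0025,0],0],[[-0.008,0.0025,0],0],[[-0.004,0.014,0],0],[[-0.001,0.0255,0],0],[[0.003,0.0245,0],0],[[0.007,0.023,0],0],[[0.008,0.0185,0],0.025],[[0.0086,0.0144,0],0.05],[[0.0095,0.01,0],0.075],[[0.0104,0.006,0],0.1],[[0.0115,0.002,0],0.125],[[0.0124,-0.0023,0],0.15],[[0.0135,-0.0065,0],0.175],[[0.0147,-0.0105,0],0.2],[[0.016,-0.0145,0],0.225],[[0.0173,-0.0185,0],0.25],[[0.0173,-0.0185,0],0.25],[[0.0173,-0.0185,0],0.25]]}}

```text
time: 6.3
position: [0.4861, -0.0643, 0.0107]
tool_rot: [-2.275, -2.158, 0.008]
ft_force: [-7.6, 2.0, 5.0]
grip_width: 0.003
```

Run:
```python
from h import *
s=get_state();print(s["position"],yaw(s),s["ft_force"])
d=eyes.get_image("top");crop(d,300,140,400,245,5.7,"t2")
```

```text
[ 0.486144   -0.06430304  0.01066575] 1.5179001534965173 [-7.55765808  2.02482975  5.00869495]
```

View pics/t2.png

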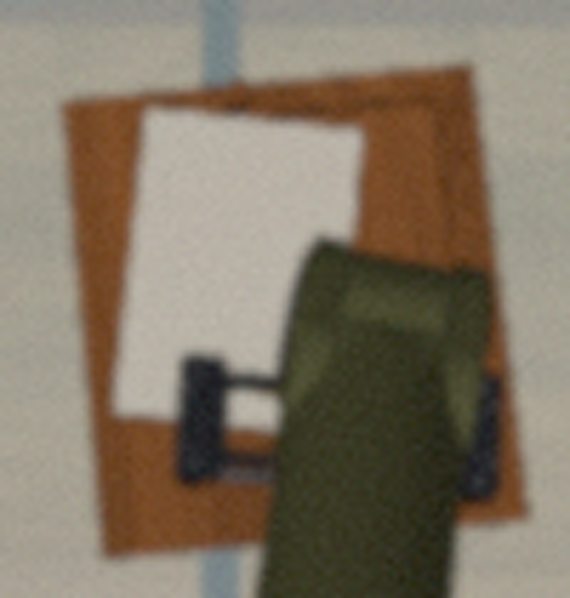

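{"fn": "carry_out", "kwargs": {"motion": [[[0.0014,-0.004,0.001],0.025],[[0.0028,-0.0079,0.001],0.05],[[0.0043,-0.0118,0.001],0.075],[[0.0059,-0.0157,0.001],0.1],[[0.0075,-0.0195,0.001],0.125],[[0.0092,-0.0233,0.001],0.15],[[0.0112,-0.0233,0.001],0.15],[[0.0132,-0.0233,0.001],0.15],[[0.0152,-0.0233,0.001],0.15],[[0.0152,-0.0233,0.001],0.15],[[0.0152,-0.0233,0.001],0.15]]}}

```text
time: 7.45
position: [0.4946, -0.0892, 0.0105]
tool_rot: [-2.101, -2.313, 0.021]
ft_force: [-22.0, -0.9, 16.4]
grip_width: 0.001
```

Run:
```python
from h import *
s=get_state();print(s["position"],yaw(s),s["ft_force"])
d=eyes.get_image("top");crop(d,300,140,400,245,5.7,"t3")
```

```text
[ 0.49463607 -0.08923896  0.01046088] 1.666593377659647 [-21.98845473  -0.86618673  16.38098563]
```

View pics/t3.png

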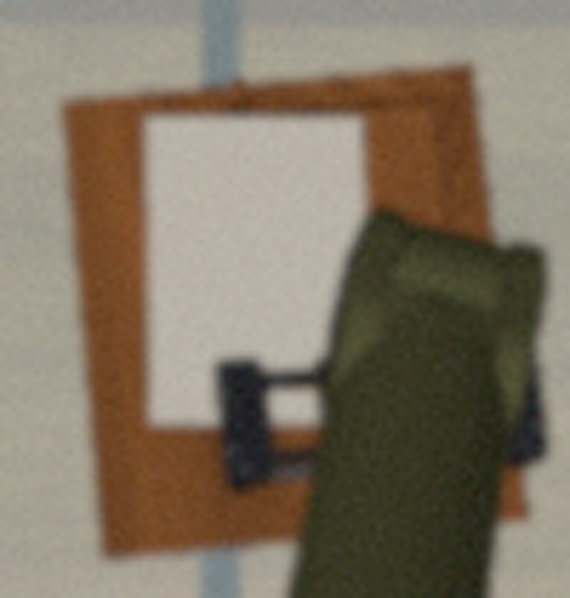

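The tile is now about 5° short of square. The finger force is 22 N with 16 N vertical, so it is wedging downward. I'll relieve it in z while pushing on.

{"fn": "carry_out", "kwargs": {"motion": [[[0,0,0.001],0],[[0,0,0.002],0],[[0,0,0.003],0],[[0.0005,-0.001,0.004],0],[[0.001,-0.002,0.004],0],[[0.0015,-0.003,0.004],0],[[0.002,-0.004,0.004],0],[[0.002,-0.004,0.004],0],[[0.002,-0.004,0.004],0]]}}

```text
time: 8.4
position: [0.4969, -0.095, 0.0126]
tool_rot: [-2.105, -2.315, 0.023]
ft_force: [-14.1, -5.5, -3.2]
grip_width: 0.004
```

```bash
cat >> h.py <<'E'
def tseg(d):
    # far/left tile corners via white-on-wood mask
    hsv=cv2.cvtColor(cv2.GaussianBlur(d["pixels"],(3,3),0),cv2.COLOR_BGR2HSV)
    return ((hsv[...,1]<45)&(hsv[...,2]>120)).astype(np.uint8)
def edges(d,org):
    # per scanline transitions across left/far edges; returns fitted lines in org frame
    m=cv2.GaussianBlur(d["pixels"],(0,0),.8)[...,0].astype(float); out={}
    def tr(p0,p1):
        P=[np.append(o2w(p0+(p1-p0)*t),.018) for t in np.linspace(0,1,60)]
        uv=np.array([proj(d,p) for p in P],np.float32)
        v=cv2.remap(m.astype(np.float32),uv[:,:1],uv[:,1:],cv2.INTER_LINEAR)[:,0]
        g=np.diff(v);i=np.argmax(g);
        return w2o(P[i])+ (w2o(P[1])-w2o(P[0]))/2, g[i]
    def line(ps,ax):
        ps=np.array(ps); k=np.polyfit(ps[:,1-ax],ps[:,ax],1); r=np.abs(np.polyval(k,ps[:,1-ax])-ps[:,ax])
        ps=ps[r<=np.median(r)*2.5+1e-4]; return np.polyfit(ps[:,1-ax],ps[:,ax],1),len(ps)
    far=[tr(np.array([.123+.03,y]),np.array([.06,y]))[0] for y in org["fy"]]
    left=[tr(np.array([x,org["ly"]+.03]),np.array([x,org["ly"]-.03]))[0] for x in org["lx"]]
    return line(far,0),line(left,1)
E
python3 - <<'E'
from h import *
s=get_state();print(s["position"],yaw(s),s["ft_force"],w2o(s["position"]))
d=eyes.get_image("top");crop(d,300,140,400,245,5.7,"t4")
f,l=edges(d,dict(fy=np.linspace(-.04,.07,20),ly=.083,lx=np.linspace(-.04,.1,25)))
print(f,l)
E
```

```text
[ 0.49693407 -0.09502234  0.01255281] 1.6657890915741522 [-14.11153702  -5.48022146  -3.19408768] [-0.08679793 -0.03804708]
(array([0.08252593, 0.12651115]), 14) (array([-0.05578692,  0.09060581]), 24)
```

View pics/t4.png

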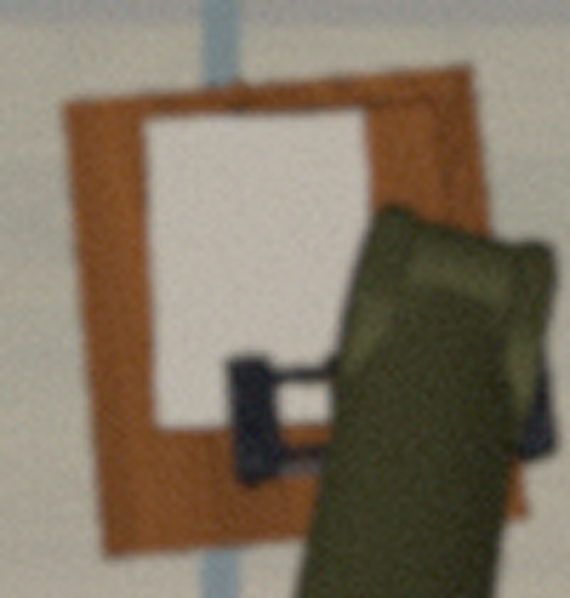

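{"fn": "carry_out", "kwargs": {"motion": [[[0.0015,0,0.001],0],[[0.003,-0.001,0.001],0],[[0.0045,-0.001,0.001],0],[[0.006,-0.001,0.001],0],[[0.006,-0.001,0.001],0],[[0.006,-0.001,0.001],0]]}}

```text
time: 9.05
position: [0.4983, -0.0975, 0.0119]
tool_rot: [-2.102, -2.309, 0.034]
ft_force: [-21.5, -8.1, -2.0]
grip_width: 0.007
```

Run:
```python
from h import *
s=get_state();print(s["position"],yaw(s),s["ft_force"],w2o(s["position"]))
d=eyes.get_image("top")
f,l=edges(d,dict(fy=np.linspace(-.04,.07,20),ly=.083,lx=np.linspace(-.04,.1,25)))
print(f,l)
```

```text
[ 0.49830621 -0.0975013   0.01192743] 1.664811016269073 [-21.54236692  -8.1229191   -1.96870568] [-0.08568013 -0.04065064]
(array([0.02914321, 0.12744171]), 19) (array([-0.0301617 ,  0.08861718]), 24)
```

{"fn": "carry_out", "kwargs": {"motion": [[[0.002,0,0],0],[[0.004,0,0],0],[[0.005,0,0],0],[[0.005,0,0],0],[[0.005,0,0],0]]}}

```text
time: 9.6
position: [0.499, -0.0983, 0.0111]
tool_rot: [-2.098, -2.303, 0.043]
ft_force: [-29.8, -10.2, 2.7]
grip_width: 0.006
```

Run:
```python
from h import *
s=get_state();print(s["position"],yaw(s),s["ft_force"],w2o(s["position"]))
d=eyes.get_image("top")
f,l=edges(d,dict(fy=np.linspace(-.04,.07,20),ly=.083,lx=np.linspace(-.04,.1,25)))
print(f,l)
```

```text
[ 0.49899744 -0.09833122  0.01105056] 1.6639837898531595 [-29.83046802 -10.16649834   2.69699262] [-0.0850752  -0.04154543]
(array([0.02914321, 0.12744171]), 19) (array([-0.03168697,  0.08850784]), 17)
```

```bash
cat > org.py <<'E'
from h import *
from scipy.optimize import least_squares
def scan(d,p0,p1,z,sign,n=80,ch=0):
    m=cv2.GaussianBlur(d["pixels"],(0,0),.8)[...,ch].astype(np.float32)
    P=[np.append(p0+(p1-p0)*t,z) for t in np.linspace(0,1,n)]
    uv=np.array([proj(d,p) for p in P],np.float32)
    v=cv2.remap(m,uv[:,:1],uv[:,1:],cv2.INTER_LINEAR)[:,0].astype(float)
    g=sign*(v[4:]-v[:-4]);i=int(np.argmax(g));return P[i+2][:2]
if __name__=="__main__":
    d=eyes.get_image("top")
    L=[scan(d,o2w(np.array([x,.115])),o2w(np.array([x,.155])),.008,1) for x in np.linspace(-.13,.13,30)]
    N=[scan(d,o2w(np.array([-.13,y])),o2w(np.array([-.17,y])),.008,1) for y in np.linspace(.03,.12,15)]
    F=[scan(d,o2w(np.array([.135,y])),o2w(np.array([.17,y])),.008,1) for y in np.linspace(.045,.12,10)]
    Rr=[scan(d,o2w(np.array([x,-.11])),o2w(np.array([x,-.15])),.024,1) for x in np.linspace(.04,.12,12)]
    def res(p):
        f=lambda q:w2o(q,p[:2],p[2])
        return np.array([f(q)[1]-.135 for q in L]+[f(q)[0]+.15 for q in N]+[f(q)[0]-.15 for q in F])
    r=least_squares(res,[*C,A],loss="soft_l1",f_scale=.001);print(r.x,np.abs(r.fun).mean())
    q=np.array([w2o(p) for p in L]);print("left slope",np.polyfit(q[:,0],q[:,1],1))
    for nm,S in(("N",N),("F",F)):
        q=np.array([w2o(p,r.x[:2],r.x[2]) for p in S]);print(nm,q[:,0].mean(),q[:,0].std())
    q=np.array([w2o(p,r.x[:2],r.x[2]) for p in Rr]);print("Rrail outer",q[:,1].round(4))
E
python3 org.py
```

```text
[ 0.58125719 -0.0487912   0.10108637] 0.00122140887647542
left slope [0.00110563 0.13457806]
N -0.14898748321147348 0.0010719741615906296
F 0.1482567760525856 0.0012050905484635001
Rrail outer [-0.1329 -0.1303 -0.1304 -0.1304 -0.1278 -0.1299 -0.1304 -0.1274 -0.1294
 -0.1289 -0.1299 -0.1309]
```

Force is up to 30 N and the tile has stopped turning, at a measured residual of about -0.03 rad. I'll back off and look with a clear view.

{"fn": "carry_out", "kwargs": {"motion": [[[-0.02,0,0],0],[[-0.045,0,0],0],[[-0.045,0,0.0],0],[[-0.045,0,0.05],0],[[-0.045,0,0.1],0],[[-0.045,0.05,0.12],0],[[-0.045,0.1,0.12],0],[[-0.045,0.15,0.12],0],[[-0.045,0.2,0.12],0],[[-0.045,0.25,0.12],0],[[-0.045,0.3,0.12],0],[[-0.045,0.3,0.12],0],[[-0.045,0.3,0.12],0]]}}

```text
time: 11.0
position: [0.4732, 0.209, 0.1375]
tool_rot: [2.106, 2.33, 0.0]
ft_force: [0.7, -0.8, -0.5]
grip_width: 0.005
```

```bash
python3 - <<'E'
from h import *
s=get_state();print(s["position"],yaw(s),s["ft_force"],s["time"])
d=eyes.get_image("top");crop(d,300,140,400,245,5.7,"t5")
E
sed -i 's/^C=.*/C=np.array([.5810,-.0487]); A=.101/' h.py; python3 org.py
```

```text
[0.47320998 0.20896463 0.1375062 ] 1.6717668805337256 [ 0.72022685 -0.81404276 -0.45112788] 11.0
[ 0.58087369 -0.04898299  0.09998812] 0.0011271247085433028
left slope [-0.00141973  0.13476371]
N -0.1488585934576811 0.00120569536580845
F 0.14836151341218745 0.0010892658524972044
Rrail outer [-0.1294 -0.1304 -0.1309 -0.1284 -0.1294 -0.1289 -0.1309 -0.1284 -0.1289
 -0.1289 -0.1294 -0.1304]
```

View pics/t5.png

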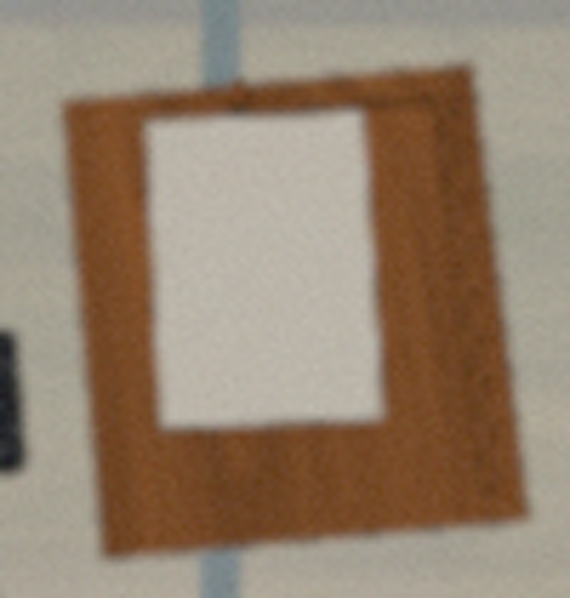

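```bash
cat > tm.py <<'E'
from org import *
def tilefit(d,c0,a0=0.,n=25):
    # c0: approx tile centre in org frame; robust rect fit 200x140, z=.018
    ex=lambda x,y:o2w(np.array([x,y]))
    Q=[];K=[]
    for t in np.linspace(-.085,.085,n):
        for s in(1,-1):
            Q.append(w2o(scan(d,ex(c0[0]+t,c0[1]+s*.057),ex(c0[0]+t,c0[1]+s*.085),.018,-1)));K.append(('y',s))
    for t in np.linspace(-.058,.058,n):
        for s in(1,-1):
            Q.append(w2o(scan(d,ex(c0[0]+s*.087,c0[1]+t),ex(c0[0]+s*.115,c0[1]+t),.018,-1)));K.append(('x',s))
    Q=np.array(Q)
    def res(p):
        f=np.array([w2o(q,p[:2],p[2]) for q in Q])
        return np.array([q[1]*s-.07-p[3] if k=='y' else q[0]*s-.1-p[3] for q,(k,s) in zip(f,K)])
    r=least_squares(res,[*c0,a0,0],loss="soft_l1",f_scale=.001); f=r.fun
    return r.x.round(4),[round(float(np.median([v for v,kk in zip(f,K) if kk==k])),4) for k in(('y',1),('y',-1),('x',1),('x',-1))]
if __name__=="__main__":
    import sys
    print(tilefit(eyes.get_image("top"),(float(sys.argv[1]),float(sys.argv[2]))))
E
python3 tm.py .024 .013
```

```text
(array([ 0.0247,  0.0173, -0.0496,  0.0013]), [-0.0002, -0.0002, 0.0003, 0.0002])
```

The clear view confirms -0.05 rad remaining. The reaction ran along the line from finger to post, which is a friction jam, because turning about the post moves this corner mainly in -y. I'll push the same corner again, moving along that arc.

Run:
```python
from h import *
p0=get_state()["position"]
for q in((-.105,-.033),(-.088,-.033),(-.083,-.035),(-.078,-.06),(-.075,-.06)): print(q,o2w(np.array(q)).round(4),(o2w(np.array(q))-p0[:2]).round(4))
```

```text
(-0.105, -0.033) [ 0.4799 -0.0921] [ 0.0063 -0.2974]
(-0.088, -0.033) [ 0.4968 -0.0904] [ 0.0232 -0.2957]
(-0.083, -0.035) [ 0.502  -0.0919] [ 0.0284 -0.2972]
(-0.078, -0.06) [ 0.5094 -0.1163] [ 0.0359 -0.3216]
(-0.075, -0.06) [ 0.5124 -0.116 ] [ 0.0389 -0.3213]
```

{"fn": "carry_out", "kwargs": {"motion": [[[-0.004,-0.05,0],0],[[-0.004,-0.1,0],0],[[-0.004,-0.15,0],0],[[-0.004,-0.2,0],0],[[-0.004,-0.25,0],0],[[-0.004,-0.297,0],0],[[-0.004,-0.297,0],0],[[-0.004,-0.297,-0.05],0],[[-0.004,-0.297,-0.1],0],[[-0.004,-0.297,-0.122],0],[[-0.004,-0.297,-0.122],0],[[0.01,-0.296,-0.122],0],[[0.02,-0.2955,-0.122],0],[[0.028,-0.297,-0.122],0],[[0.029,-0.302,-0.121],0],[[0.03,-0.307,-0.12],0],[[0.031,-0.312,-0.12],0],[[0.032,-0.317,-0.12],0],[[0.033,-0.322,-0.12],0],[[0.033,-0.322,-0.12],0]]}}

```text
time: 13.15
position: [0.506, -0.1161, 0.0177]
tool_rot: [2.112, 2.325, -0.0]
ft_force: [-0.2, -0.6, -0.7]
grip_width: 0.003
```

Run:
```python
from h import *
s=get_state();print(s["position"],yaw(s),s["ft_force"],w2o(s["position"]))
d=eyes.get_image("top")
f,l=edges(d,dict(fy=np.linspace(-.04,.07,20),ly=.083,lx=np.linspace(-.04,.1,25)))
print(f,l)
```

```text
[ 0.50603453 -0.11609856  0.01773957] 1.666725478820357 [-0.21045026 -0.63896176 -0.72608466] [-0.08137912 -0.05949644]
(array([0.01104941, 0.12630391]), 18) (array([-0.00254796,  0.08706288]), 25)
```

{"fn": "carry_out", "kwargs": {"motion": [[[-0.01,0,0],0],[[-0.015,0,0],0],[[-0.015,0.01,-0.005],0],[[-0.015,0.02,-0.005],0],[[-0.015,0.02,-0.005],0],[[-0.008,0.02,-0.005],0],[[0,0.019,-0.005],0],[[0.004,0.017,-0.004],0],[[0.007,0.012,-0.004],0],[[0.009,0.007,-0.003],0],[[0.01,0.005,-0.003],0],[[0.01,0.005,-0.003],0]]}}

```text
time: 14.4
position: [0.5012, -0.1063, 0.0105]
tool_rot: [-2.09, -2.306, 0.024]
ft_force: [-30.2, 8.0, 16.4]
grip_width: 0.0
```

Run:
```python
from h import *
s=get_state();print(s["position"],yaw(s),s["ft_force"],w2o(s["position"]))
d=eyes.get_image("top")
f,l=edges(d,dict(fy=np.linspace(-.04,.07,20),ly=.083,lx=np.linspace(-.04,.1,25)))
print(f,l)
```

```text
[ 0.50121415 -0.10634857  0.0105131 ] 1.6684043235741501 [-30.22620699   7.95523312  16.35433419] [-0.08519186 -0.04931011]
(array([-0.03175347,  0.12440308]), 19) (array([0.04921587, 0.08132013]), 25)
```

{"fn": "carry_out", "kwargs": {"motion": [[[-0.015,0,0],0],[[-0.035,0,0],0],[[-0.035,0.01,0],0],[[-0.035,0.03,0.001],0],[[-0.035,0.052,0.002],0],[[-0.03,0.052,0.002],0],[[-0.022,0.052,0.002],0],[[-0.016,0.052,0.002],0],[[-0.013,0.056,0.002],0],[[-0.013,0.06,0.002],0],[[-0.013,0.064,0.002],0],[[-0.013,0.067,0.002],0],[[-0.013,0.067,0.002],0]]}}

```text
time: 15.75
position: [0.4954, -0.0474, 0.0149]
tool_rot: [-2.108, -2.315, 0.021]
ft_force: [-18.1, -5.4, 12.6]
grip_width: 0.006
```

Run:
```python
from h import *
s=get_state();print(s["position"],yaw(s),s["ft_force"],w2o(s["position"]))
d=eyes.get_image("top")
f,l=edges(d,dict(fy=np.linspace(-.04,.07,20),ly=.083,lx=np.linspace(-.04,.1,25)))
print(f,l)
```

```text
[ 0.49540509 -0.04742813  0.01494221] 1.6642919129174725 [-18.14808225  -5.38342774  12.62109775] [-0.08503046  0.00989578]
(array([0.01318025, 0.1262105 ]), 18) (array([0.00340804, 0.08630569]), 20)
```

{"fn": "carry_out", "kwargs": {"motion": [[[-0.02,0,0],0],[[-0.035,0,0],0],[[-0.035,0,0.03],0],[[-0.03,0.03,0.06],0],[[-0.03,0.08,0.06],0],[[-0.02,0.116,0.06],0],[[0.02,0.116,0.06],0],[[0.06,0.116,0.06],0],[[0.093,0.116,0.06],0],[[0.093,0.116,0.06],0],[[0.093,0.116,0.03],0],[[0.093,0.116,0],0],[[0.093,0.116,-0.001],0],[[0.093,0.116,-0.001],0]]}}

```text
time: 17.2
position: [0.5956, 0.0723, 0.0154]
tool_rot: [-2.112, -2.325, 0.002]
ft_force: [0.2, -0.3, 0.9]
grip_width: 0.008
```

{"fn": "carry_out", "kwargs": {"motion": [[[0.001,-0.007,0],0],[[0.0012,-0.012,0],0],[[0.002,-0.018,0],0],[[0.0025,-0.024,0],0],[[0.003,-0.03,0],0],[[0.0035,-0.036,0],0],[[0.004,-0.042,0],0],[[0.005,-0.048,0],0],[[0.0055,-0.054,0],0],[[0.006,-0.058,0],0],[[0.006,-0.058,0],0]]}}

```text
time: 18.3
position: [0.6026, 0.0164, 0.0165]
tool_rot: [-2.11, -2.327, -0.004]
ft_force: [0.1, 4.4, 5.3]
grip_width: 0.003
```

```bash
python3 - <<'E'
from h import *
s=get_state();print(s["position"],yaw(s),s["ft_force"],w2o(s["position"]))
d=eyes.get_image("top");crop(d,300,140,400,245,5.7,"t6")
E
python3 tm.py .025 -.025
```

```text
[0.60256092 0.01635974 0.0164792 ] 1.6683476616810486 [0.14918644 4.43994199 5.33408769] [0.02801091 0.06255423]
(array([ 0.0237, -0.0205,  0.0025,  0.0006]), [-0.0011, -0.0005, 0.0003, 0.0002])
```

View pics/t6.png

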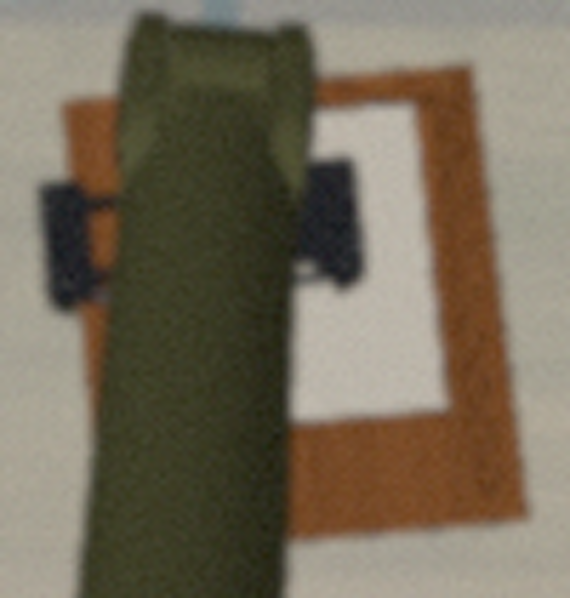

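{"fn": "carry_out", "kwargs": {"motion": [[[0,0,-0.002],0],[[0,0,-0.003],0],[[0.0005,-0.005,-0.003],0],[[0.001,-0.01,-0.003],0],[[0.0015,-0.014,-0.003],0],[[0.002,-0.018,-0.003],0],[[0.002,-0.02,-0.003],0],[[0.002,-0.02,-0.003],0]]}}

```text
time: 19.2
position: [0.6027, 0.0022, 0.0127]
tool_rot: [-2.102, -2.325, -0.007]
ft_force: [-3.2, 13.8, 6.6]
grip_width: 0.005
```

```bash
python3 - <<'E'
from h import *
s=get_state();print(s["position"],yaw(s),s["ft_force"],w2o(s["position"]))
E
python3 tm.py .025 -.035
```

```text
[0.60271779 0.00221349 0.01265431] 1.671673224124111 [-3.23354833 13.75492662  6.5988315 ] [0.02674064 0.04846426]
(array([ 0.0232, -0.0327,  0.0129,  0.0018]), [0.0029, 0.0006, -0.0014, -0.0008])
```

{"fn": "carry_out", "kwargs": {"motion": [[[0.0003,-0.003,0.001],0],[[0.0005,-0.005,0.001],0],[[0.0005,-0.005,0.001],0],[[-0.002,0.015,0.001],0],[[-0.002,0.025,0.001],0],[[-0.002,0.028,0.03],0],[[-0.002,0.028,0.06],0],[[-0.05,0.018,0.06],0],[[-0.095,0.008,0.06],0],[[-0.14,-0.03,0.06],0],[[-0.14,-0.065,0.06],0],[[-0.14,-0.065,0.06],0],[[-0.14,-0.065,0.03],0],[[-0.14,-0.065,0.003],0],[[-0.14,-0.065,0.003],0]]}}

```text
time: 20.75
position: [0.4606, -0.0708, 0.0126]
tool_rot: [-2.11, -2.322, 0.009]
ft_force: [-0.6, -0.5, -0.2]
grip_width: 0.005
```

```bash
python3 - <<'E'
from h import *
s=get_state();print(s["position"],yaw(s),s["ft_force"],w2o(s["position"]))
E
python3 tm.py .025 -.035
```

```text
[ 0.46060051 -0.07081761  0.01262625] 1.6667468429855217 [-0.61437503 -0.49735912 -0.22600627] [-0.12201599 -0.00986521]
(array([ 0.0252, -0.0335, -0.0077,  0.0006]), [0.0006, 0.0007, -0.0003, -0.0045])
```

{"fn": "carry_out", "kwargs": {"motion": [[[0.0025,-0.025,0.001],0],[[0.0125,-0.024,0.001],0],[[0.0225,-0.023,0.001],0],[[0.0325,-0.022,0.001],0],[[0.037,-0.0215,0.001],0],[[0.042,-0.021,0.001],0],[[0.045,-0.0207,0.002],0],[[0.047,-0.0205,0.002],0],[[0.047,-0.0205,0.002],0]]}}

```text
time: 21.7
position: [0.5003, -0.0908, 0.0157]
tool_rot: [-2.099, -2.313, 0.022]
ft_force: [-24.0, -2.4, 18.7]
grip_width: 0.005
```

Run:
```python
from h import *
s=get_state();print(s["position"],yaw(s),s["ft_force"],w2o(s["position"]))
```

```text
[ 0.50031006 -0.09083079  0.01568413] 1.6674128275276459 [-23.96912144  -2.35718227  18.72450065] [-0.08452671 -0.03378025]
```

{"fn": "carry_out", "kwargs": {"motion": [[[-0.02,0,0],0],[[-0.04,0,0.0],0],[[-0.04,0,0.04],0],[[-0.04,0,0.09],0],[[-0.04,0.03,0.14],0],[[-0.04,0.08,0.14],0],[[-0.04,0.13,0.14],0],[[-0.02,0.18,0.14],0]]}}

```text
time: 22.5
position: [0.4873, 0.0848, 0.1589]
tool_rot: [-2.109, -2.328, -0.004]
ft_force: [1.4, -0.6, 1.0]
grip_width: -0.001
```

{"fn": "carry_out", "kwargs": {"motion": [[[0.03,0.04,0],0],[[0.06,0.08,0],0],[[0.08,0.13,0],0],[[0.09,0.18,0],0],[[0.09,0.22,0],0],[[0.09,0.26,0],0],[[0.09,0.26,0],0],[[0.09,0.26,0],0]], "grip": -1}}

```text
time: 23.3
position: [0.5771, 0.3439, 0.1569]
tool_rot: [-2.106, -2.33, 0.001]
ft_force: [0.5, -0.9, 0.3]
grip_width: 0.646
```

```bash
python3 tm.py .025 -.035
python3 - <<'E'
from org import *
from tm import tilefit
s=get_state();print(s["position"],yaw(s),s["ft_force"],s["time"])
d=eyes.get_image("top");crop(d,300,140,400,245,5.7,"t7")
print(tilefit(d,(.025,-.035)))
w=eyes.get_image("wrist");cv2.imwrite("pics/w2.png",w["pixels"])
print(proj(w,[.575,.352,.024]))
cv2.imwrite("pics/tw.png",np.hstack([cv2.resize(d["pixels"][145:245,300:400],(400,400),interpolation=cv2.INTER_CUBIC),cv2.resize(w["pixels"][:, 120:520],(400,400))]))
E
```

```text
(array([ 0.025 , -0.0338, -0.0073,  0.0015]), [-0.0001, -0.0001, 0.0002, 0.0])
[0.57787254 0.34183507 0.15718522] 1.668790851597746 [ 0.56842505 -0.54913876  0.85560914] 23.35
(array([ 0.025 , -0.0339, -0.0042,  0.0014]), [-0.0001, -0.0001, 0.0002, 0.0002])
[336.14733809 179.76055594]
```

View pics/tw.png

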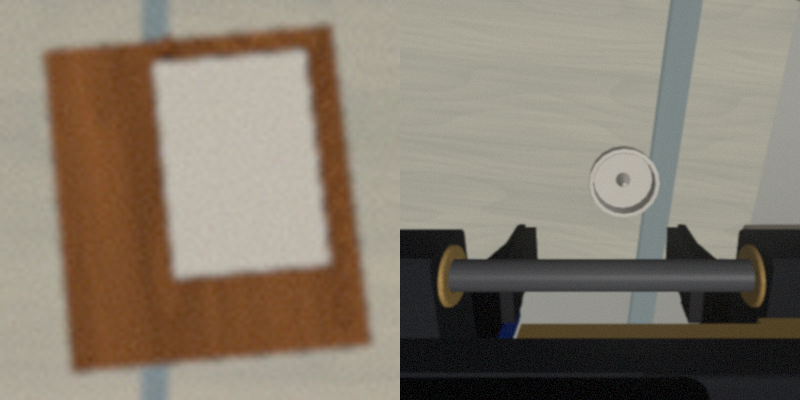

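Run:
```python
from h import *
s=get_state();w=eyes.get_image("wrist")
print(s["position"],ray(w,345,181,.024),w["extrinsics"].round(2))
print(o2w(np.array([.025,-.035])))
```

```text
[0.57859435 0.34017321 0.1576715 ] [0.57567399 0.35930756 0.024     ] [[-0.1   0.96  0.26  0.51]
 [ 1.    0.09  0.02  0.33]
 [-0.    0.26 -0.96  0.32]
 [ 0.    0.    0.    1.  ]]
[ 0.60940159 -0.08100092]
```

{"fn": "carry_out", "kwargs": {"motion": [[[-0.003,0.016,0],0],[[-0.003,0.016,-0.04],0],[[-0.003,0.016,-0.08],0],[[-0.003,0.016,-0.11],0],[[-0.003,0.016,-0.11],0],[[-0.003,0.016,-0.11],0]]}}

```text
time: 24.1
position: [0.575, 0.3585, 0.0481]
tool_rot: [-2.111, -2.327, -0.0]
ft_force: [0.2, 0.7, -0.3]
grip_width: 0.994
```

Run:
```python
from h import *
s=get_state();w=eyes.get_image("wrist");print(s["position"],s["grip_width"])
m=cv2.inRange(w["pixels"],(150,150,150),(255,255,255))
g=cv2.medianBlur(cv2.cvtColor(w["pixels"],cv2.COLOR_BGR2GRAY),5)
c=cv2.HoughCircles(g,cv2.HOUGH_GRADIENT,1,100,param1=80,param2=25,minRadius=35,maxRadius=110)
print(c)
if c is not None:
  for k in c[0][:3]: print(ray(w,k[0],k[1],.024))
```

```text
[0.57496015 0.35851135 0.04805996] 0.9944177727695905
[[[326.5 231.5  50.2]
  [490.5 279.5  45.1]]]
[0.576735   0.36054047 0.024     ]
[0.59742066 0.45993848 0.024     ]
```

{"fn": "carry_out", "kwargs": {"motion": [[[0.001,0.001,-0.02],0],[[0.001,0.001,-0.04],0],[[0.001,0.001,-0.041],0],[[0.001,0.001,-0.041],0]]}}

```text
time: 24.55
position: [0.5769, 0.3596, 0.0085]
tool_rot: [2.111, 2.326, 0.004]
ft_force: [-0.0, -0.1, 0.1]
grip_width: 0.998
```

{"fn": "carry_out", "kwargs": {"motion": [[[0,0,0],0],[[0,0,0],0],[[0,0,0],0],[[0,0,0],0],[[0,0,0],0],[[0,0,0],0],[[0,0,0.03],0],[[0,0,0.06],0],[[0,0,0.09],0],[[0,0,0.09],0]], "grip": 1, "squeeze": 25}}

```text
time: 25.55
position: [0.5787, 0.3603, 0.1014]
tool_rot: [2.11, 2.325, 0.013]
ft_force: [1.2, 0.9, -0.3]
grip_width: 0.712
```

{"fn": "carry_out", "kwargs": {"motion": [[[0.008,-0.04,0],0],[[0.016,-0.08,0],0],[[0.024,-0.12,0],0],[[0.032,-0.16,0],0],[[0.04,-0.2,0],0],[[0.048,-0.24,0],0],[[0.055,-0.28,0],0],[[0.062,-0.32,0],0],[[0.069,-0.36,0],0],[[0.076,-0.4,0],0],[[0.081,-0.436,0],0],[[0.081,-0.436,0],0],[[0.081,-0.436,-0.03],0],[[0.081,-0.436,-0.05],0],[[0.081,-0.436,-0.05],0],[[0.081,-0.436,-0.05],0]]}}

```text
time: 27.15
position: [0.6563, -0.0767, 0.0458]
tool_rot: [-2.109, -2.326, 0.002]
ft_force: [-0.1, -0.5, -0.4]
grip_width: 0.713
```

Run:
```python
from h import *
s=get_state();print(s["position"],yaw(s),s["grip_width"],s["ft_force"],w2o(s["position"]))
w=eyes.get_image("wrist");cv2.imwrite("pics/w3.png",w["pixels"])
```

```text
[ 0.6563291 -0.0767463  0.0457615] 1.668413353017909 0.7133131783019363 [-0.08342541 -0.52842098 -0.41475815] [ 0.07211735 -0.03549868]
```

View pics/w3.png

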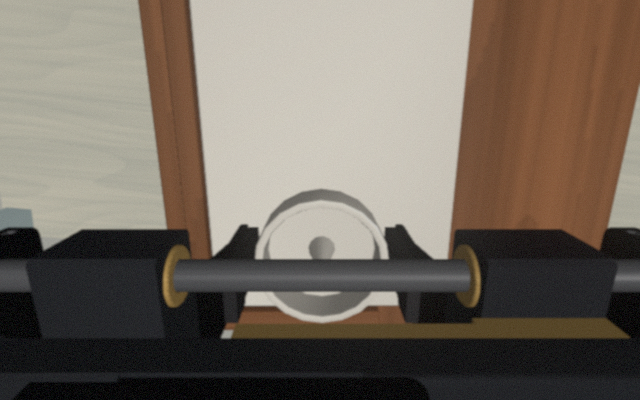

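{"fn": "carry_out", "kwargs": {"motion": [[[0,0,-0.01],0],[[0,0,-0.015],0],[[0,0,-0.018],0],[[0,0,-0.0185],0],[[0,0,-0.0185],0]]}}

```text
time: 27.7
position: [0.657, -0.0771, 0.0281]
tool_rot: [-2.111, -2.327, -0.0]
ft_force: [-0.5, -0.1, -0.9]
grip_width: 0.712
```

{"fn": "carry_out", "kwargs": {"motion": [[[0,0,0],0],[[0,0,0],0],[[0,0,0],0],[[0,0,0],0],[[0,0,0.03],0],[[0,0,0.07],0],[[0,0,0.11],0],[[-0.03,-0.05,0.13],0],[[-0.04,-0.1,0.13],0],[[-0.05,-0.15,0.13],0],[[-0.06,-0.2,0.13],0],[[-0.06,-0.24,0.13],0],[[-0.06,-0.24,0.13],0]], "grip": -1}}

```text
time: 29.0
position: [0.5929, -0.3274, 0.1587]
tool_rot: [2.122, 2.312, -0.009]
ft_force: [-0.6, -0.7, -0.1]
grip_width: 1.0
```

```bash
cat > cc.py <<'E'
from h import *
d=eyes.get_image("top")
def pca(W):
    r=cv2.minAreaRect(W.astype(np.float32)); b=cv2.boxPoints(r); e=[b[1]-b[0],b[2]-b[1]]; k=max(e,key=np.linalg.norm)
    return np.array(r[0]).round(4),np.array(r[1]).round(3),round(float(np.arctan2(k[1],k[0])%np.pi),3)
pts,W,r=blob(d,(125,80,30),(160,255,255),(390,150,500,290),.01);print("comb",pca(W))
pts,W,r=blob(d,(100,14,90),(125,60,255),(415,205,500,290),.02);print("case",pca(W),len(W))
E
python3 cc.py
python3 - <<'E'
from h import *
s=get_state();print(s["position"],yaw(s),s["grip_width"])
d=eyes.get_image("top");w=eyes.get_image("wrist")
cv2.imwrite("pics/m1.png",np.hstack([cv2.resize(d["pixels"][145:265,300:480],(600,400),interpolation=cv2.INTER_CUBIC)]))
E
```

```text
comb (array([ 0.5988, -0.3222]), array([0.056, 0.018]), 1.375)
case (array([ 0.2869, -0.3864]), array([0.003, 0.   ]), 3.092) 2
[ 0.59432294 -0.32356616  0.15837386] 1.659337386507894 1.0007190225711482
```

View pics/m1.png

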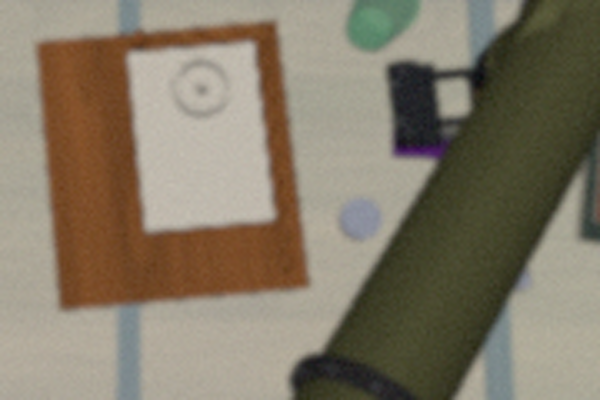

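```bash
cat > wb.py <<'E'
from cc import pca
from h import *
import sys
def wfind(lo,hi,z):
    w=eyes.get_image("wrist"); hsv=cv2.cvtColor(w["pixels"],cv2.COLOR_BGR2HSV); m=cv2.inRange(hsv,lo,hi)
    m=cv2.morphologyEx(m,cv2.MORPH_OPEN,np.ones((3,3)))
    n,l,st,c=cv2.connectedComponentsWithStats(m); i=1+np.argmax(st[1:,4]); print("bbox",st[i])
    cs=max(cv2.findContours((l==i).astype(np.uint8),0,2)[0],key=len)[:,0]
    return pca(np.array([ray(w,u,v,z)[:2] for u,v in cs]))
if __name__=="__main__":
    s=get_state();print(s["position"],yaw(s),s["time"])
    print("comb",wfind((125,80,20),(165,255,255),.01))
E
sed -i 's/^d=eyes.*//; s/^pts,W,r=/if __name__=="__main__":\n    d=eyes.get_image("top");pts,W,r=/' cc.py; python3 wb.py
```

```text
[ 0.59691949 -0.31701293  0.15790076] 1.6670124734652247 29.15
bbox [ 217  154  137   49 2471]
comb (array([ 0.5999, -0.3511]), array([0.122, 0.029]), 1.521)
```

Run:
```python
from h import *
d=eyes.get_image("top");print("tumbler base",ray(d,410.9,153.7,0.0),get_state()["joint_positions"].round(2))
```

```text
tumbler base [ 0.73474821 -0.27317993  0.        ] [ 0.1   0.43  0.47  1.48 -0.2   1.28  2.26]
```

{"fn": "carry_out", "kwargs": {"motion": [[[0.003,-0.034,0],-0.15],[[0.003,-0.034,0],-0.3],[[0.003,-0.034,0],-0.45],[[0.003,-0.034,0],-0.6],[[0.003,-0.034,0],-0.75],[[0.003,-0.034,0],-0.9],[[0.003,-0.034,0],-1.05],[[0.003,-0.034,0],-1.2],[[0.003,-0.034,0],-1.35],[[0.003,-0.034,0],-1.5],[[0.003,-0.034,0],-1.65],[[0.003,-0.034,0],-1.717],[[0.003,-0.034,0],-1.717],[[0.003,-0.034,0],-1.717]]}}

```text
time: 30.65
position: [0.6008, -0.3493, 0.1579]
tool_rot: [-3.14, 0.07, -0.0]
ft_force: [1.3, -0.4, 0.7]
grip_width: 0.999
```

```bash
python3 wb.py
```

```text
[ 0.60082484 -0.34932022  0.15794073] -0.04472448588162993 30.65
bbox [ 307  109   32  132 3111]
comb (array([ 0.601 , -0.3504]), array([0.122, 0.028]), 1.523)
```

{"fn": "carry_out", "kwargs": {"motion": [[[0,-0.008,-0.04],0],[[0,-0.008,-0.08],0],[[0,-0.008,-0.12],0],[[0,-0.008,-0.14],0],[[0,-0.008,-0.151],0],[[0,-0.008,-0.151],0],[[0,-0.008,-0.151],0]], "grip": -0.2}}

```text
time: 31.4
position: [0.6008, -0.3596, 0.0084]
tool_rot: [3.14, -0.076, 0.003]
ft_force: [0.2, -0.0, -0.2]
grip_width: 0.607
```

{"fn": "carry_out", "kwargs": {"motion": [[[0,0,0],0],[[0,0,0],0],[[0,0,0],0],[[0,0,0],0],[[0,0,0],0],[[0,0,0.03],0],[[0,0,0.07],0],[[0,0,0.1],0],[[0,0,0.1],0]], "grip": 1, "squeeze": 20}}

```text
time: 32.3
position: [0.6024, -0.3614, 0.1129]
tool_rot: [3.136, -0.077, 0.013]
ft_force: [-0.3, -0.7, -0.0]
grip_width: 0.011
```

```bash
python3 wb.py
python3 - <<'E'
from h import *
print(o2w(np.array([0,-.034])))
E
```

```text
[ 0.602402   -0.36137786  0.11286679] -0.049089944191874735 32.3
bbox [ 300   94   39  155 3731]
comb (array([ 0.6021, -0.3507]), array([0.122, 0.028]), 1.527)
[ 0.58442816 -0.08252673]
```

Grip read empty and the comb is still on the table, because the fingertips were too high. I'll retry about 5 mm lower.

{"fn": "carry_out", "kwargs": {"motion": [[[0,0,-0.04],0],[[0,0,-0.08],0],[[0,0,-0.095],0],[[0,0,-0.103],0],[[0,0,-0.103],0],[[0,0,-0.103],0],[[0,0,-0.103],0]], "grip": -0.2}}

```text
time: 33.05
position: [0.6012, -0.3585, 0.0056]
tool_rot: [-3.14, 0.075, -0.003]
ft_force: [-0.3, -0.9, -0.4]
grip_width: 0.545
```

Run:
```python
from h import *
s=get_state();print(s["position"],s["ft_force"],s["grip_width"])
from wb import wfind
print(wfind((125,80,20),(165,255,255),.01))
```

```text
[ 0.60115835 -0.35848316  0.00564112] [-0.26804657 -0.87591302 -0.42653471] 0.5447360211130527
bbox [ 273  101   30  158 3774]
(array([ 0.5869, -0.3268]), array([0.075, 0.012]), 1.527)
```

{"fn": "carry_out", "kwargs": {"motion": [[[0,0,-0.0025],0],[[0,0,-0.0025],0]]}}

```text
time: 33.3
position: [0.5992, -0.3591, 0.0006]
tool_rot: [-3.14, 0.078, 0.002]
ft_force: [0.5, 0.3, -0.5]
grip_width: 0.596
```

{"fn": "carry_out", "kwargs": {"motion": [[[0,0,0],0],[[0,0,0],0],[[0,0,0],0],[[0,0,0],0],[[0,0,0],0],[[0,0,0],0]], "grip": 1}}

```text
time: 33.9
position: [0.5999, -0.3591, 0.0016]
tool_rot: [3.141, -0.077, 0.0]
ft_force: [-0.2, -0.7, -0.3]
grip_width: 0.142
```

{"fn": "carry_out", "kwargs": {"motion": [[[0,0,0],0],[[0,0,0],0],[[0,0,0],0]]}}

```text
time: 34.2
position: [0.6, -0.359, 0.0016]
tool_rot: [3.141, -0.077, 0.0]
ft_force: [0.5, -0.4, -0.4]
grip_width: 0.112
```

Run:
```python
from h import *
s=get_state();print(s["position"],s["grip_width"])
w=eyes.get_image("wrist");d=eyes.get_image("top")
cv2.imwrite("pics/w4.png",np.vstack([w["pixels"][60:330,120:520],cv2.resize(d["pixels"][145:265,380:500],(400,400))[:270]]))
```

```text
[ 0.6000204  -0.35904638  0.0015915 ] 0.11222493035794216
```

View pics/w4.png

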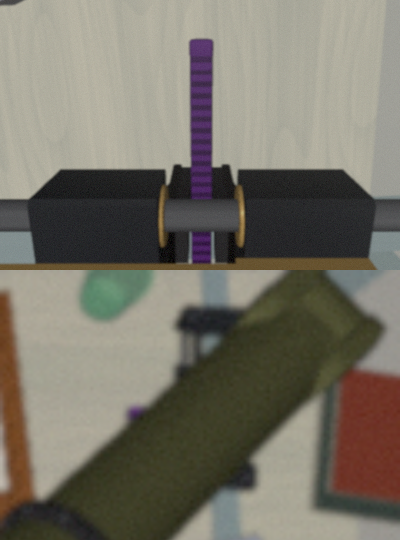

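The comb is now standing on edge, gripped across its 10 mm thickness, because my fingers descended while still opening. I'll release it, tip it flat with a finger and regrip.

{"fn": "carry_out", "kwargs": {"motion": [[[0,0,0],0],[[0,0,0],0],[[0,0,0],0],[[0,0,0],0],[[0,0,0.01],0],[[0,0,0.02],0],[[0,0,0.02],0],[[0.008,0,0.02],0],[[0.016,0,0.02],0],[[0.024,0,0.02],0],[[0.032,0,0.02],0],[[0.032,0,0.02],0],[[0.032,0,0.06],0],[[0.022,0,0.1],0],[[0.022,0,0.12],0],[[0.022,0,0.12],0]], "grip": 0}}

```text
time: 35.9
position: [0.6233, -0.3611, 0.1259]
tool_rot: [3.137, -0.078, 0.009]
ft_force: [-0.4, -0.6, -0.4]
grip_width: 0.5
```

{"fn": "carry_out", "kwargs": {"motion": [[[0,0,0],0],[[0,0,0],0]], "grip": -1}}

```text
time: 36.1
position: [0.6213, -0.3582, 0.1196]
tool_rot: [-3.139, 0.077, 0.004]
ft_force: [1.4, -0.4, -0.0]
grip_width: 0.604
```

```bash
python3 wb.py
python3 - <<'E'
from h import *
w=eyes.get_image("wrist");cv2.imwrite("pics/w5.png",w["pixels"])
print(get_state()["grip_width"])
E
```

```text
[ 0.62130327 -0.35820999  0.11962547] -0.04879516745476995 36.1
bbox [ 305  101   37  151 4081]
comb (array([ 0.6223, -0.3525]), array([0.122, 0.028]), 1.529)
0.6915499973009324
```

{"fn": "carry_out", "kwargs": {"motion": [[[0.001,-0.006,-0.03],0],[[0.001,-0.006,-0.07],0],[[0.001,-0.006,-0.1],0],[[0.001,-0.006,-0.115],0],[[0.001,-0.006,-0.1185],0],[[0.001,-0.006,-0.1185],0],[[0.001,-0.006,-0.1185],0]]}}

```text
time: 36.9
position: [0.6236, -0.3655, 0.004]
tool_rot: [3.14, -0.077, 0.002]
ft_force: [1.7, 0.4, 0.5]
grip_width: 1.001
```

{"fn": "carry_out", "kwargs": {"motion": [[[0,0,0],0],[[0,0,0],0],[[0,0,0],0],[[0,0,0],0],[[0,0,0],0],[[0,0,0],0],[[0,0,0],0]], "grip": 1, "squeeze": 12}}

```text
time: 37.6
position: [0.6229, -0.3651, 0.003]
tool_rot: [3.141, -0.077, 0.0]
ft_force: [-0.6, 0.4, -0.2]
grip_width: 0.446
```

{"fn": "carry_out", "kwargs": {"motion": [[[0,0,0],0],[[0,0,0],0],[[0,0,0],0],[[0,0,0.003],0],[[0,0,0.006],0],[[0,0,0.01],0],[[0,0,0.02],0],[[0,0,0.04],0],[[0,0,0.07],0],[[0,0,0.1],0],[[0,0,0.1],0]], "squeeze": 20}}

```text
time: 38.7
position: [0.6256, -0.3677, 0.1106]
tool_rot: [3.136, -0.077, 0.014]
ft_force: [-0.4, -1.6, 0.9]
grip_width: 0.341
```

```bash
python3 wb.py
python3 - <<'E'
from h import *
s=get_state();print(s["grip_width"],s["joint_positions"].round(2))
E
```

```text
[ 0.62561725 -0.36769306  0.11057934] -0.04908279923362931 38.7
bbox [ 288   88   67  172 9490]
comb (array([ 0.6273, -0.3595]), array([0.135, 0.051]), 1.512)
0.3379927308262081 [-0.01  0.64  0.77  1.41 -0.45  1.26  0.74]
```

{"fn": "carry_out", "kwargs": {"motion": [[[-0.005,0.03,0],0.05],[[-0.011,0.07,0],0.1],[[-0.017,0.11,0],0.143],[[-0.023,0.15,0],0.143],[[-0.029,0.19,0],0.143],[[-0.035,0.23,0],0.143],[[-0.041,0.27,0],0.143],[[-0.041,0.27,0],0.143],[[-0.041,0.27,-0.03],0.143],[[-0.041,0.27,-0.06],0.143],[[-0.041,0.27,-0.07],0.143],[[-0.041,0.27,-0.07],0.143],[[-0.041,0.27,-0.07],0.143]]}}

```text
time: 40.05
position: [0.5825, -0.0958, 0.034]
tool_rot: [3.138, 0.147, 0.002]
ft_force: [0.2, -0.2, 0.1]
grip_width: 0.342
```

Run:
```python
from h import *
from wb import wfind
s=get_state();print(s["position"],yaw(s),s["grip_width"],w2o(s["position"]))
print(wfind((125,80,20),(165,255,255),.039))
```

```text
[ 0.58254274 -0.09576108  0.03399415] 0.09336536840801057 0.3415906013461846 [-0.00321022 -0.0469768 ]
bbox [ 288   88   67  172 9340]
(array([ 0.5789, -0.0623]), array([0.03, 0.08]), 1.665)
```

{"fn": "carry_out", "kwargs": {"motion": [[[0,0,-0.006],0],[[0,0,-0.011],0],[[0,0,-0.0125],0],[[0,0,-0.0125],0],[[0,0,-0.0125],0]]}}

```text
time: 40.6
position: [0.582, -0.095, 0.0209]
tool_rot: [-3.138, -0.148, 0.0]
ft_force: [-2.0, 0.3, 3.9]
grip_width: 0.344
```

{"fn": "carry_out", "kwargs": {"motion": [[[0,0,0],0],[[0,0,0],0],[[0,0,0],0],[[0,0,0],0],[[0,0,0.02],0],[[0,0,0.05],0],[[0,0,0.09],0],[[-0.02,-0.04,0.12],0],[[-0.04,-0.08,0.13],0],[[-0.07,-0.12,0.13],0],[[-0.1,-0.16,0.13],0],[[-0.1,-0.2,0.13],0],[[-0.1,-0.22,0.13],0],[[-0.1,-0.22,0.13],0]], "grip": 0}}

```text
time: 42.0
position: [0.4804, -0.319, 0.1509]
tool_rot: [3.136, 0.138, -0.0]
ft_force: [-0.5, 0.3, 1.2]
grip_width: 0.501
```

{"fn": "carry_out", "kwargs": {"motion": [[[0,-0.04,0],0],[[0,-0.04,0],0]], "grip": -0.2}}

```text
time: 42.2
position: [0.4807, -0.3588, 0.1506]
tool_rot: [3.135, 0.141, -0.002]
ft_force: [-1.0, -0.8, 0.9]
grip_width: 0.576
```

Run:
```python
from h import *
from tm import tilefit
from wb import wfind
from cc import pca
s=get_state();print(s["position"],yaw(s),s["grip_width"],s["joint_positions"].round(2),s["time"])
d=eyes.get_image("top")
pts,W,r=blob(d,(125,80,30),(160,255,255),(330,150,400,240),.028);p=pca(W);print("comb",p,w2o(p[0]))
print(tilefit(d,(.025,-.035)))
w=eyes.get_image("wrist");cv2.imwrite("pics/w6.png",w["pixels"]);print("case proj",proj(w,[.445,-.369,.02]))
h=cv2.cvtColor(w["pixels"],cv2.COLOR_BGR2HSV);u,v=proj(w,[.445,-.369,.02]).astype(int)
for dv in(-60,-30,0,30,60):
    print([h[min(max(v+dv,0),399),min(max(u+du,0),639)].tolist() for du in(-60,-30,0,30,60)])
```

```text
[ 0.4806627  -0.35880592  0.15056868] 0.09001052023168075 0.576257623888327 [-0.15  0.35  0.91  1.7  -0.29  1.23  0.92] 42.2
comb (array([ 0.5791, -0.0859]), array([0.022, 0.12 ]), 1.664) [-0.00564113 -0.03681885]
(array([ 0.0251, -0.034 , -0.005 ,  0.0014]), [-0.0, -0.0001, 0.0001, -0.0002])
case proj [279.01369935 191.25500687]
[[24, 23, 175], [32, 23, 169], [22, 26, 180], [24, 23, 169], [24, 22, 173]]
[[26, 22, 175], [26, 23, 170], [26, 23, 175], [113, 20, 156], [24, 24, 172]]
[[75, 15, 140], [30, 18, 166], [22, 22, 175], [111, 21, 156], [24, 21, 173]]
[[28, 19, 164], [88, 22, 142], [90, 22, 140], [118, 19, 160], [92, 26, 139]]
[[24, 24, 173], [156, 35, 36], [26, 25, 174], [113, 22, 154], [23, 26, 170]]
```

Run:
```python
from h import *
from wb import wfind
s=get_state();print(s["position"],yaw(s))
print(wfind((103,10,120),(130,60,255),.02))
```

```text
[ 0.48176183 -0.35477836  0.15018765] 0.09309638331940916
bbox [ 354   27   54   57 2459]
(array([ 0.5179, -0.2499]), array([0.042, 0.041]), 0.118)
```

View pics/w6.png

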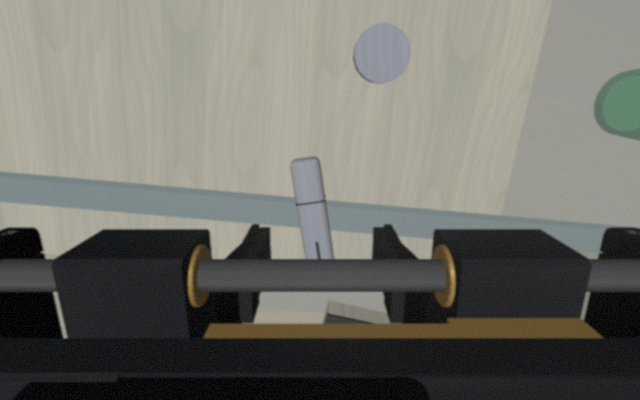

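Run:
```python
from h import *
s=get_state();w=eyes.get_image("wrist")
a=ray(w,306,158,.02);b=ray(w,310.5,203,.02);c=ray(w,317.5,250,.02)
u=(c-a)/np.linalg.norm(c-a);ctr=a+.06*u
print(s["position"],yaw(s),a,b,c,"ctr",ctr,"ang",np.arctan2(-u[1],-u[0]))
print(o2w(np.array([-.05,-.034])))
```

```text
[ 0.48227856 -0.3537638   0.15017234] 0.0947661254914526 [ 0.46708087 -0.33485732  0.02      ] [ 0.47430734 -0.37395568  0.02      ] [ 0.48448984 -0.41764305  0.02      ] ctr [ 0.47942818 -0.3935731   0.02      ] ang 1.7780658033842927
[ 0.53468297 -0.08756815]
```

{"fn": "carry_out", "kwargs": {"motion": [[[-0.003,-0.02,0],0.06],[[-0.003,-0.039,0],0.113],[[-0.003,-0.039,-0.04],0.113],[[-0.003,-0.039,-0.08],0.113],[[-0.003,-0.039,-0.1],0.113],[[-0.003,-0.039,-0.1],0.113],[[-0.003,-0.039,-0.1],0.113]]}}

```text
time: 43.1
position: [0.4798, -0.3931, 0.0511]
tool_rot: [-3.124, -0.327, -0.001]
ft_force: [-0.0, -0.4, 0.8]
grip_width: 0.601
```

Run:
```python
from h import *
from cc import pca
s=get_state();print(s["position"],yaw(s),s["grip_width"])
w=eyes.get_image("wrist");h=cv2.cvtColor(cv2.medianBlur(w["pixels"],5),cv2.COLOR_BGR2HSV)
m=cv2.inRange(h,(103,8,100),(135,60,255));m[:110]=0;m[262:]=0
n,l,st,c=cv2.connectedComponentsWithStats(m);i=1+np.argmax(st[1:,4]);print(st[i])
P=np.argwhere(l==i)[:,::-1];P=P[P[:,1]<255]
for v in range(P[:,1].min(),256,15):
    r=P[P[:,1]==v][:,0]
    if len(r):print(v,r.min(),r.max(),ray(w,(r.min()+r.max())/2,v,.02)[:2].round(4))
```

```text
[ 0.4798156  -0.39314307  0.05111827] 0.20864517239978955 0.6005332900758126
[ 294  123   45  136 5178]
123 321 325 [ 0.4685 -0.3378]
138 295 334 [ 0.4656 -0.3467]
153 295 333 [ 0.467  -0.3548]
168 296 334 [ 0.4693 -0.363 ]
183 297 335 [ 0.4716 -0.3714]
198 297 338 [ 0.4742 -0.3799]
213 298 338 [ 0.4764 -0.3887]
228 298 338 [ 0.4783 -0.3978]
243 299 338 [ 0.4805 -0.4071]
```

{"fn": "carry_out", "kwargs": {"motion": [[[-0.002,-0.001,-0.02],0.03],[[-0.002,-0.001,-0.04],0.03],[[-0.002,-0.001,-0.046],0.03],[[-0.002,-0.001,-0.046],0.03]]}}

```text
time: 43.55
position: [0.4774, -0.395, 0.0052]
tool_rot: [3.119, 0.372, 0.001]
ft_force: [-0.0, -0.8, 0.1]
grip_width: 0.596
```

{"fn": "carry_out", "kwargs": {"motion": [[[0,0,0],0],[[0,0,0],0],[[0,0,0],0],[[0,0,0],0],[[0,0,0],0],[[0,0,0],0],[[0,0,0.005],0],[[0,0,0.02],0],[[0,0,0.05],0],[[0,0,0.09],0],[[0,0,0.1],0],[[0,0,0.1],0]], "grip": 1, "squeeze": 30}}

```text
time: 44.75
position: [0.4781, -0.3963, 0.1074]
tool_rot: [3.117, 0.371, 0.006]
ft_force: [0.2, 0.1, -0.5]
grip_width: 0.294
```

```bash
cat > cs.py <<'E'
from h import *
s=get_state();print(s["position"],yaw(s),s["grip_width"],w2o(s["position"]))
w=eyes.get_image("wrist");h=cv2.cvtColor(cv2.medianBlur(w["pixels"],5),cv2.COLOR_BGR2HSV)
m=cv2.inRange(h,(103,8,100),(135,60,255));m[:80]=0;m[262:]=0;m[:,:270]=0;m[:,370:]=0
n,l,st,c=cv2.connectedComponentsWithStats(m);i=1+np.argmax(st[1:,4]);print(st[i])
P=np.argwhere(l==i)[:,::-1];z=s["position"][2]-.004+.02
Q=[]
for v in range(P[:,1].min()+4,235,8):
    r=P[P[:,1]==v][:,0]
    if len(r):Q.append(ray(w,(r.min()+r.max())/2,v,z)[:2])
Q=np.array(Q);k=np.polyfit(Q[:,1],Q[:,0],1)
print("end",ray(w,310,P[:,1].min(),z)[:2],"axis",np.arctan2(1,k[0]),"x at tcp y",np.polyval(k,s["position"][1]))
E
python3 cs.py
```

```text
[ 0.4781104  -0.39626647  0.10736599] 0.2368824029321927 0.2941686227002226 [-0.13740982 -0.33542102]
[ 292  128   59  132 6519]
end [ 0.4593328  -0.34109389] axis 1.8129686855781029 x at tcp y 0.47765921214041945
```

{"fn": "carry_out", "kwargs": {"motion": [[[0.006,0.035,0],-0.05],[[0.012,0.075,0],-0.1],[[0.018,0.115,0],-0.141],[[0.025,0.155,0],-0.141],[[0.032,0.195,0],-0.141],[[0.038,0.235,0],-0.141],[[0.044,0.275,0],-0.141],[[0.05,0.307,0],-0.141],[[0.05,0.307,0],-0.141],[[0.05,0.307,-0.03],-0.141],[[0.05,0.307,-0.055],-0.141],[[0.05,0.307,-0.065],-0.141],[[0.05,0.307,-0.065],-0.141],[[0.05,0.307,-0.065],-0.141]]}}

```text
time: 46.2
position: [0.527, -0.0888, 0.0399]
tool_rot: [3.137, 0.149, -0.0]
ft_force: [0.1, -0.4, -1.4]
grip_width: 0.296
```

```bash
python3 cs.py
```

```text
[ 0.52703624 -0.0888276   0.03985207] 0.09514877991435691 0.2959121291104934 [-0.05773475 -0.03448202]
[ 293  128   58  132 6494]
end [ 0.51647681 -0.03167044] axis 1.6661249301911196 x at tcp y 0.5265077514531463
```

{"fn": "carry_out", "kwargs": {"motion": [[[0.001,0,-0.008],0.006],[[0.001,0,-0.014],0.006],[[0.001,0,-0.0165],0.006],[[0.001,0,-0.0175],0.006],[[0.001,0,-0.0175],0.006]]}}

```text
time: 46.75
position: [0.5277, -0.0879, 0.023]
tool_rot: [-3.136, -0.16, 0.002]
ft_force: [-5.3, 0.9, 9.8]
grip_width: 0.296
```

{"fn": "carry_out", "kwargs": {"motion": [[[0,0,0],0],[[0,0,0],0],[[0,0,0],0],[[0,0,0],0],[[0,0,0.02],0],[[0,0,0.05],0],[[0,0,0.09],0],[[-0.02,0.04,0.12],0],[[-0.02,0.08,0.13],0],[[-0.02,0.12,0.13],0],[[-0.02,0.16,0.13],0],[[-0.02,0.2,0.13],0],[[-0.02,0.24,0.13],0],[[-0.02,0.28,0.13],0],[[-0.02,0.3,0.13],0],[[-0.02,0.3,0.13],0]], "grip": 0.17}}

```text
time: 48.35
position: [0.5072, 0.2153, 0.1516]
tool_rot: [3.137, 0.169, -0.001]
ft_force: [-0.2, 0.3, 0.3]
grip_width: 0.416
```

Run:
```python
from h import *
from tm import tilefit
from cc import pca
s=get_state();print(s["position"],s["grip_width"],s["time"])
d=eyes.get_image("top")
pts,W,r=blob(d,(125,80,30),(160,255,255),(330,150,400,240),.028);p=pca(W);print("comb",p,w2o(p[0]))
pts,W,r=blob(d,(100,12,90),(130,70,255),(330,150,400,240),.038);p=pca(W);print("case",p,w2o(p[0]))
print(tilefit(d,(.025,-.035)))
crop(d,290,140,430,245,5.7,"fin")
```

```text
[0.50722443 0.21526366 0.15163176] 0.41596588705897486 48.35
comb (array([ 0.5797, -0.0857]), array([0.023, 0.12 ]), 1.672) [-0.00502402 -0.03668036]
case (array([ 0.5272, -0.0928]), array([0.021, 0.115]), 1.681) [-0.05797236 -0.03845069]
(array([ 0.0246, -0.0338, -0.0041,  0.0018]), [-0.0001, -0.0003, 0.0003, 0.0005])
```

All objects measure within the tile. I'll give it a gentle seating nudge on both edges to confirm it is flush by contact.

{"fn": "carry_out", "kwargs": {"motion": [[[0.05,-0.03,0],0],[[0.092,-0.06,0],0],[[0.092,-0.1,0],0],[[0.092,-0.15,0],0],[[0.092,-0.195,0],0],[[0.092,-0.195,0],0],[[0.092,-0.195,-0.04],0],[[0.092,-0.195,-0.08],0],[[0.092,-0.195,-0.12],0],[[0.092,-0.195,-0.1385],0],[[0.092,-0.195,-0.1385],0],[[0.093,-0.205,-0.1385],0],[[0.0935,-0.212,-0.1385],0],[[0.094,-0.216,-0.1385],0],[[0.0943,-0.219,-0.1385],0],[[0.0945,-0.222,-0.138],0],[[0.0945,-0.222,-0.138],0]], "grip": 1}}

```text
time: 50.1
position: [0.6014, 0.0032, 0.0149]
tool_rot: [-3.119, -0.169, 0.004]
ft_force: [-3.1, 22.1, -0.3]
grip_width: 0.007
```

Run:
```python
from h import *
s=get_state();print(s["position"],yaw(s),s["ft_force"],w2o(s["position"]))
```

```text
[0.60144474 0.00317124 0.01485134] 0.10820011460416454 [-3.09268453 22.14072306 -0.29897224] [0.02557064 0.04954549]
```

{"fn": "carry_out", "kwargs": {"motion": [[[-0.001,0.01,0],0],[[-0.002,0.03,0],0],[[-0.002,0.04,0.05],0],[[-0.002,0.06,0.1],0],[[-0.04,0.1,0.12],0],[[-0.08,0.15,0.12],0],[[-0.1,0.2,0.12],0],[[-0.1,0.22,0.12],0],[[-0.1,0.22,0.12],0]]}}

```text
time: 51.0
position: [0.5006, 0.217, 0.1359]
tool_rot: [-3.131, -0.175, -0.002]
ft_force: [0.5, -0.2, 0.2]
grip_width: 0.003
```

Run:
```python
from h import *
from tm import tilefit
from org import scan
d=eyes.get_image("top"); s=eyes.get_image("side")
print(get_state()["position"])
for k in range(3): print(tilefit(eyes.get_image("top"),(.025,-.035)))
# right gap: dark/brown band between tile edge (z .018) and rail; sample profile along y at several x, both cams
for cam,nm in((d,"top"),(s,"side")):
    P=[]
    for t in np.arange(-.125,-.085,.002):
        v=[]
        for x in np.linspace(-.03,.03,25):
            u,w=proj(cam,np.append(o2w(np.array([x,t])),.018)); v.append(cv2.getRectSubPix(cam["pixels"],(1,1),(float(u),float(w)))[0,0,0])
        P.append((round(t*1e3),int(np.mean(v))))
    print(nm,P)
```

```text
[0.5032078  0.20985045 0.13559533]
(array([ 0.0246, -0.0341, -0.0017,  0.0016]), [-0.0002, -0.0002, 0.0003, 0.0006])
(array([ 0.0247, -0.0341, -0.003 ,  0.0016]), [-0.0001, -0.0002, 0.0002, 0.0])
(array([ 0.0247, -0.034 , -0.0024,  0.0016]), [-0.0001, -0.0002, 0.0003, 0.0])
top [(-125, 42), (-123, 37), (-121, 36), (-119, 37), (-117, 38), (-115, 37), (-113, 37), (-111, 41), (-109, 54), (-107, 72), (-105, 94), (-103, 115), (-101, 130), (-99, 138), (-97, 139), (-95, 138), (-93, 137), (-91, 136), (-89, 135), (-87, 135)]
side [(-125, 45), (-123, 46), (-121, 47), (-119, 46), (-117, 43), (-115, 38), (-113, 35), (-111, 35), (-109, 37), (-107, 40), (-105, 42), (-103, 49), (-101, 68), (-99, 97), (-97, 121), (-95, 129), (-93, 122), (-91, 113), (-89, 110), (-87, 110)]
```

{"fn": "carry_out", "kwargs": {"motion": [[[-0.025,-0.05,0],0],[[-0.025,-0.1,0],0],[[-0.025,-0.15,0],0],[[-0.025,-0.2,0],0],[[-0.025,-0.25,0],0],[[-0.025,-0.3,0],0],[[-0.025,-0.303,0],0],[[-0.025,-0.303,-0.04],0],[[-0.025,-0.303,-0.09],0],[[-0.025,-0.303,-0.121],0],[[-0.025,-0.303,-0.121],0],[[-0.018,-0.302,-0.121],0],[[-0.013,-0.302,-0.121],0],[[-0.009,-0.3015,-0.121],0],[[-0.006,-0.301,-0.12],0],[[-0.003,-0.301,-0.12],0],[[-0.001,-0.301,-0.12],0],[[-0.001,-0.301,-0.12],0]]}}

```text
time: 53.05
position: [0.501, -0.091, 0.014]
tool_rot: [-3.137, -0.16, 0.002]
ft_force: [-1.7, 1.2, 1.1]
grip_width: 0.001
```

Run:
```python
from h import *
s=get_state();print(s["position"],yaw(s),s["ft_force"],w2o(s["position"]))
```

```text
[ 0.50103745 -0.09097628  0.01400174] 0.10207760263000099 [-1.7435074   1.20241346  1.08515614] [-0.0838177  -0.03399834]
```

{"fn": "carry_out", "kwargs": {"motion": [[[0.002,0,0],0],[[0.004,0.0005,0],0],[[0.006,0.0005,0],0],[[0.006,0.0005,0],0],[[0.006,0.0005,0],0]]}}

```text
time: 53.55
position: [0.5013, -0.0911, 0.0129]
tool_rot: [-3.135, -0.158, 0.019]
ft_force: [-14.9, -0.2, 12.0]
grip_width: 0.003
```

Run:
```python
from h import *
s=get_state();print(s["position"],s["ft_force"],w2o(s["position"]))
```

```text
[ 0.50126584 -0.09105129  0.01291978] [-14.85424753  -0.22826792  12.01097433] [-0.08359803 -0.034096  ]
```

The tile does not move under 15 N in x or 22 N in y, so it is seated. I'll back off, retreat and run the last check.

{"fn": "carry_out", "kwargs": {"motion": [[[-0.012,-0.001,0],0],[[-0.025,-0.002,0],0],[[-0.035,-0.002,0.02],0],[[-0.035,-0.002,0.06],0],[[-0.035,0.0,0.11],0],[[-0.035,0.05,0.15],0],[[-0.035,0.1,0.16],0],[[-0.035,0.15,0.16],0],[[-0.035,0.2,0.16],0],[[-0.035,0.25,0.16],0],[[-0.035,0.3,0.16],0],[[-0.035,0.3,0.16],0],[[-0.035,0.3,0.16],0]]}}

```text
time: 54.85
position: [0.4721, 0.2121, 0.1739]
tool_rot: [3.137, 0.168, 0.002]
ft_force: [-0.4, -1.1, 0.4]
grip_width: -0.002
```

Run:
```python
from h import *
from tm import tilefit
from cc import pca
s=get_state();print(s["position"],s["time"])
d=eyes.get_image("top")
pts,W,r=blob(d,(125,80,30),(160,255,255),(330,150,400,240),.028);p=pca(W);print("comb",p,w2o(p[0]))
pts,W,r=blob(d,(100,12,90),(130,70,255),(330,150,400,240),.038);p=pca(W);print("case",p,w2o(p[0]))
print(tilefit(d,(.025,-.035)))
g=cv2.resize(cv2.cvtColor(d["pixels"],cv2.COLOR_BGR2GRAY)[150:200,325:390],None,fx=4,fy=4,interpolation=cv2.INTER_CUBIC)
c=cv2.HoughCircles(g,cv2.HOUGH_GRADIENT,1,60,param1=60,param2=14,minRadius=32,maxRadius=56)
if c is not None: u,v,r=c[0][0];print("dish",w2o(ray(d,325+(u+.5)/4-.5,150+(v+.5)/4-.5,.042)),r)
e0=cv2.imread("pics/top0.png").astype(int);D=np.abs(cv2.GaussianBlur(d["pixels"],(5,5),0).astype(int)-cv2.GaussianBlur(e0.astype(np.uint8),(5,5),0)).max(2)
for n,(u,v) in dict(jar=(272,150),tumbler=(414,149),tin=(408,211),phone=(187,247)).items(): print(n,D[v-12:v+12,u-14:u+14].mean().round(1),D[v-12:v+12,u-14:u+14].max())
```

```text
[0.47208303 0.21207627 0.17385508] 54.85
comb (array([ 0.579 , -0.0858]), array([0.022, 0.12 ]), 1.664) [-0.00573054 -0.03670928]
case (array([ 0.5271, -0.093 ]), array([0.02 , 0.115]), 1.671) [-0.05809201 -0.03863959]
(array([ 0.0247, -0.0341, -0.0018,  0.0017]), [-0.0002, 0.0001, 0.0004, 0.0002])
dish [ 0.02564976 -0.00420613] 52.1
jar 7.1 10
tumbler 6.7 9
tin 7.6 10
phone 3.0 9
```

```bash
python3 -c "
from bench import ticket; print(ticket.close_job())"
```

```text
the job is handed in; nothing more can be done
None
```

I turned the tile square against the ring post, slid it home, and set the dish, comb and thermometer case on it. No ring box was in the scene. I handed the job in at about 55 s of robot time.

**Turning and sliding:** I turned the tile by pushing its near right corner. It jammed by friction at about -0.05 rad, so I repeated the push along an arc. That went slightly past square, and I corrected it with a push near the middle of the near edge. While turning, the far edge slid about 35–40 mm along the post, more than I had planned. I then slid the tile to the long rail and pushed it against the short rail.

**Last checks:**
- **Tile:** its centre measured (24.7, -34.1) mm against home at (25, -35), and -0.002 rad from square. It did not move under about 22 N towards the long rail or 15 N towards the short rail.
- **Comb and case:** the comb is at about (-6, -37) mm and the case at about (-58, -39) mm in the organiser frame. Both are inside the tile's edges; the case is the tighter of the two, about 4 mm from the near edge.
- **Jar, tumbler, cream tin and phone:** the images show no change from the start.

**Failures and disagreements:**
- **Comb:** the first grasp missed, and the second attempt stood the comb on its edge. I tipped it flat on the table and regripped it before placing it.
- **Dish:** the automatic circle fit in the final check gave an implausible position and I disregarded it. The dish's place, about (72, -35) mm, rests on the release pose and the picture taken just after.
- **Final picture:** I could not view one because the 16-picture limit was reached, so the last check is by measurement only.

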